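# Load the notched bar with tongs and hold the striker arm wound

## Task

Take the tongs from their holder, use them (never the gripper's own fingers) to lay the small notched steel bar centrally across the two saddles of the bar striker, and stand the tongs back in their holder. Then swing the striker's sprung arm by its upright handle back to its wound stop and finish while still holding it there: do not let go at the end. Leave the two steel slugs and the eyepiece where they are.

Things in the scene. Friction and masses are not known exactly. Their poses are not given: they have to be found in the camera images.
- tongs: parallel-action steel tongs, 125 mm tall, 0.1 kg, standing jaws down in the holder: two flat upright legs, 24 mm wide in x (lowest 30 mm: 20 mm) and 6 mm thick, that close along y. Origin: at the height of the jaw tips, midway between the legs when open; z to the top. Open they measure 38 mm over the legs (gap 26 mm). The -y leg is this body, the +y leg slides to -y
- tongs_grip (a point): where to grip the tongs across both legs along their y: 100 mm above the tips, midway between the open legs (ribbed from 85 to 116 mm). Guide rods and springs join the legs 42 and 60 mm above the tips
- tongs_jaw (a joint): how far the tongs are closed: 0 open, 0.016 on the bar (22 mm over the legs), 0.022 shut (gap 4 mm). Jaw gap = width over the legs less 12 mm. Springs push the legs apart, 8 N when open, 11 N on the bar: fingers set a few mm under the open width carry the tongs by spring force alone; a 20 N grip closes them
- tongs_holder: grey plastic holder, fixed: an open-topped pocket 46 (x) by 60 (y) by 36 mm high with 5 mm walls and floor (inside 36 by 50 mm, 31 mm deep), on a foot 90 mm long in x, 6 mm high. Origin under its middle; the tongs stand in it with their y along its y
- holder_floor (a point): middle of the holder's inner floor, 5 mm above its underside; the tongs' tips stand at this height
- bar: notched steel bar, 10 x 10 mm, 55 mm long, about 43 g, lying on the worktop. Origin in the middle of its underside, y along its length, z up. Either end may go either way
- striker_rig: bar striker, fixed: base plate 220 x 235 x 12 mm, two steel saddles and a swinging arm. Origin on the worktop below the middle between the saddles; y from saddle to saddle, -x towards the arm. Saddles at y = 18 to 34 mm either side, a free gap of 36 mm between them. Each has a flat floor and flared cheeks, 14 mm apart in x at the floor, 23 mm at their tops 8 mm above it
- seat (a point): middle between the two saddles at the height of their floors, 30 mm above the worktop: the bar's origin belongs here, its length along the rig's y. The arm at rest stays over 30 mm away in -x
- striker (a joint): angle of the striker arm: 0 at rest, 0.90 at its wound stop; grows anticlockwise seen from above, the handle swinging first to the rig's -x. A spring always drives it back to 0: at the handle about 3 N at rest, 7 N at the stop
- striker_pivot (a point): point on the arm's upright hinge axis, at rig x = -70, y = -100 mm. At rest the arm (16 mm wide, 31 to 39 mm above the worktop) points from here along the rig's +y
- striker_handle (a point): point on the axis of the arm's upright black round handle (14 mm in diameter, 42 to 85 mm above the worktop), 65 mm above the worktop, 120 mm from the hinge axis; moves with the arm
- hex_slug: bystander: hexagonal steel slug, 24 x 28 mm, 24 mm high, origin under its middle
- round_slug: bystander: round steel slug, 27 mm in diameter, 27 mm high, origin under its middle
- eyepiece: bystander: black and white eyepiece, 32 mm in diameter, 46 mm high, origin under its middle
There are look-alikes about, which are no part of the job. There is more than one size of the tongs; the job needs the middle-sized. What is shaped like the tongs_holder but orange is not meant.

How it is judged:
By the outcome, as a careful person would: the job done as asked, in the order asked, and still so for the second after the job is handed in, while the arm keeps its last pose, push and grip.
It also fails if it takes over 67 s, if anything falls off the work surface, if the arm or the gripper's body presses on something with over 40 N, if the wrist force passes 120 N, or if a joint passes its speed limit or range.

## Robot

A 6-joint arm with a two-finger parallel gripper is mounted at the origin on a cart in front of the work surface, level with it; the furniture and walls round the work are solid. World frame = base frame: x ahead of the robot, y to its left, z up, the work surface at z = 0. Lengths are in m, angles in rad, forces in N, time in s.
With the tool pointing down it reaches from about 0.25 to 0.725 m from the base axis. Payload 4 kg.
Tool frame: the origin (TCP) lies between the finger pads; the fingertips stand 11 mm ahead of it and the grasp point (between the pads) lies 8 mm behind it (bot.tip_extent is the distance from the TCP to the fingertips, in m); z points along the fingers, y is the line along which they close (so a half turn about z gives the same grasp; the last joint's range is limited). The gripper opens to 85 mm and grips with 20 to 120 N. Pads are 22 mm wide; open, the fingers measure 114 mm over their backs; the gripper's body (76 mm by 85 mm) begins 54 mm behind the grasp point. The pads swing forward as they close: fully open they stand 13 mm farther back than shut.
Start: joints at [-1.167, 0.241, 0.005, 1.335, 0, 1.571], TCP at [0.196, -0.46, 0.242] pointing down, gripper open.
Joint ranges: [-2.72, 2.72], [-1.05, 1.87], [-1.09, 1.28], [-1.99, 2.15], [-1.42, 1.44], [-3.14, 3.14]. Speed limits (rad/s): [2.79, 2.79, 3.14, 3.14, 3.14, 3.14].

## Interface

Orientations are given as a unit quaternion [x, y, z, w].
In Python, from workcell import bot gives the robot as it stands. The module is installed in compiled form; this text tells all that it offers.
- The arm moves only by the tool drive_tool, never from a script. Its argument "rows" is a list of rows, each an object of numbers: "dx", "dy", "dz": the shift along the tool's x, y, z in units of 50 mm (1.0 is 50 mm); "wx", "wy", "wz": the turn, a rotation vector about the tool's x, y, z in units of 5 degrees (1.0 is 5 degrees); "hand": the finger opening in mm, from 0 to 85.4. A call has 1 to 20 rows; each row is the pose to reach, as a shift and turn from the pose commanded when the call began, along the tool's axes at that moment; what a row does not reach only later rows make up. A row lasts 1/10 s, in which the tool goes at most 50 mm and 8.59 degrees, less where a joint would pass 70% of its speed; a pose out of reach is approached as far as the arm can. A call with a gripper value outside its range is refused whole. The fingers move at their own pace and stop on an object; the grip force is fixed at half the most. Time passes only in rows, so rows that repeat a pose let the fingers close. It gives the time, the measured TCP pose, the force, the opening and the grip force at its end, in the units of the state.
- bot.get_obs(): the state, without advancing time (a new reading comes with each control period).
- bot.camera(name): name is "scene" or "side" or "wrist"; returns the picture (400x640x3 uint8, red, green, blue); there is no depth.
- bot.get_calibration(name): a dict with "vfov" (degrees; the focal length in pixels is half the picture's height over the tangent of half this angle, whatever the lens; pixels are square), "cx", "cy" (the principal point, pixels), "origin" and "rotation" of the camera in the world; the wrist camera has in their place "mount" (4x4, takes a point from camera to tool coordinates, whose origin is the TCP and whose axes are the flange's). Camera axes: x right, y up, looking along -z (the intrinsics and any distortion apply to the point x, -y, -z); pixel columns grow to the right and rows downward; lengths in m; the calibration is good to about 2 mm. The wrist camera is an equidistant fisheye: a pixel r from the principal point sees the ray r / f radians off the axis. A picture is of the moment at which its call begins: read the wrist's pose just before it. get_calibration takes no time and is no camera call.
- bot.job_done(): hands the job in; it is judged then, once.
Trained networks look in the newest picture that a camera, given by its name, has taken for a name from the list of things; names that differ only in an ending like _2 or _b are one class to them, and where a whole thing is asked for, a point or a joint stands for the part that bears it (a point fixed in the world has none). Each returns a list of dicts, best first, with "score" (0 to 1); they miss things now and then, are a little off and sometimes report something else, mostly with a low value. They report only what shows in the picture. A call takes as long as a camera call. They do not tell look-alikes from the thing itself.
- bot.look_for(camera, thing): "extent" ([centre column, centre row, width, height] in pixels, round what is visible of it).
- bot.outline_of(camera, thing): "region" (400x640 bool, what is visible of it) and "extent" ([centre column, centre row, width, height] in pixels, round what is visible of it).
The state is a dict: "clock": time; "joint_pos": joint angles; "joint_vel": joint speeds; "tau": joint torques, N m; "eef_pos": TCP position; "tool_rot": TCP orientation; "ft_force": force on the tool from outside, world axes, zero at the start; "ft_torque": the same for the moment, N m; "grip_width": finger opening in m; "grasp_force": force on a finger pad.
Only numpy, scipy, OpenCV 4.12 (cv2) and the standard library are available. Lean on these libraries where they do the work, as an engineer would, in place of code of your own. Each camera call takes 0.05 s, during which the arm holds its last target. There are 200 camera calls.

## Working session

There is one attempt and no reset: what is moved stays moved. The work goes in short steps, Python scripts to look and compute and a tool call to move; the robot and the scene stay as the last step left them, time stands still between calls to the robot, and variables do not carry over. Pictures are saved under pics/ and viewed, at most 10 in all, crops included, and the job is handed in when it is done.

Besides the shell and the picture viewer there is one more tool, called after "Call:" in YAML: its name, and indented under it one key for each argument. drive_tool: Moves the arm, as the interface text tells. Its arguments: {"type":"object","properties":{"rows":{"type":"array","items":{"type":"object","properties":{"dx":{"type":"number"},"dy":{"type":"number"},"dz":{"type":"number"},"wx":{"type":"number"},"wy":{"type":"number"},"wz":{"type":"number"},"hand":{"type":"number"}}}}},"required":["rows"]}

```bash
mkdir -p pics
cat > h.py <<'E'
from workcell import bot
import numpy as np, cv2
from scipy.spatial.transform import Rotation as R
def cal(n):
    c=bot.get_calibration(n); f=200/np.tan(np.radians(c['vfov'])/2); return c,f
def save(n,fn): 
    im=bot.camera(n); cv2.imwrite('pics/'+fn,im[:,:,::-1]); return im
def ray(n,u,v,obs=None):
    c,f=cal(n); x=(u-c['cx']); y=(v-c['cy'])
    if n=='wrist':
        r=np.hypot(x,y); th=r/f; s=np.sin(th)/max(r,1e-9)
        d=np.array([x*s,-y*s,-np.cos(th)])
        M=np.array(c['mount']); o=obs or bot.get_obs(); Rt=R.from_quat(o['tool_rot']).as_matrix()
        return np.array(o['eef_pos'])+Rt@M[:3,3], Rt@M[:3,:3]@d
    d=np.array([x/f,-y/f,-1.]); return np.array(c['origin']),np.array(c['rotation'])@d
def atz(n,u,v,z,obs=None):
    o,d=ray(n,u,v,obs); return o+d*(z-o[2])/d[2]
def proj(n,p,obs=None):
    c,f=cal(n)
    if n=='wrist':
        M=np.array(c['mount']); o=obs or bot.get_obs(); Rt=R.from_quat(o['tool_rot']).as_matrix()
        q=M[:3,:3].T@(Rt.T@(np.array(p)-o['eef_pos'])-M[:3,3])
        th=np.arctan2(np.hypot(q[0],q[1]),-q[2]); r=np.hypot(q[0],q[1])
        return c['cx']+f*th*q[0]/r, c['cy']-f*th*q[1]/r
    q=np.array(c['rotation']).T@(np.array(p)-c['origin'])
    return c['cx']+f*q[0]/-q[2], c['cy']+f*q[1]/q[2]
E
python3 - <<'E'
from h import *
for n in ['scene','side','wrist']:
    save(n,n+'0.png'); c=bot.get_calibration(n); print(n,{k:(np.round(v,3).tolist()) for k,v in c.items() if not isinstance(v,str)})
    if n=='wrist': break
    for t in ['tongs','tongs_holder','bar','striker_rig','striker_handle','hex_slug','round_slug','eyepiece']:
        print(t,[(round(d['score'],2),np.round(d['extent']).tolist()) for d in bot.look_for(n,t) if d['score']>.25])
print(bot.get_obs())
a=[cv2.imread(f'pics/{n}0.png') for n in('scene','side')]
E
```

```text
scene {'vfov': 53.634, 'cx': 312.906, 'cy': 197.423, 'origin': [0.049, 0.659, 0.629], 'rotation': [-0.146, 0.464, 0.835, -0.257]}
tongs [(0.71, [367.0, 149.0, 18.0, 51.0]), (0.69, [358.0, 192.0, 11.0, 27.0]), (0.62, [362.0, 164.0, 19.0, 28.0])]
tongs_holder [(0.51, [358.0, 188.0, 33.0, 19.0])]
bar [(0.59, [236.0, 323.0, 19.0, 28.0])]
striker_rig [(0.69, [278.0, 242.0, 123.0, 75.0])]
striker_handle [(0.69, [278.0, 223.0, 41.0, 30.0])]
hex_slug [(0.5, [276.0, 222.0, 44.0, 32.0])]
round_slug [(0.47, [312.0, 296.0, 16.0, 18.0])]
eyepiece [(0.66, [278.0, 243.0, 123.0, 76.0]), (0.48, [277.0, 225.0, 44.0, 28.0]), (0.44, [314.0, 174.0, 14.0, 18.0])]
side {'vfov': 44.077, 'cx': 313.286, 'cy': 198.912, 'origin': [-0.093, 0.893, 0.585], 'rotation': [-0.166, 0.52, 0.804, -0.237]}
tongs [(0.85, [363.0, 168.0, 20.0, 38.0]), (0.63, [371.0, 156.0, 22.0, 52.0]), (0.58, [362.0, 196.0, 8.0, 37.0]), (0.32, [318.0, 279.0, 11.0, 18.0])]
tongs_holder [(0.77, [414.0, 201.0, 31.0, 24.0]), (0.69, [366.0, 191.0, 33.0, 23.0]), (0.59, [284.0, 220.0, 49.0, 23.0])]
bar [(0.52, [242.0, 303.0, 17.0, 21.0])]
striker_
[... 407 characters left out ...]
clock': 0.95, 'joint_pos': array([-1.16697927e+00,  2.40592917e-01,  4.97818450e-03,  1.33519955e+00,
        2.62652266e-05,  1.57081637e+00]), 'joint_vel': array([-0.0006517 , -0.00043355,  0.00154634,  0.00015826, -0.00020948,
        0.00238918]), 'tau': array([ 2.89236614e-04, -3.72206962e+01,  2.52695096e+01,  1.01904363e-03,
       -6.69248107e-05,  2.29628924e-06]), 'eef_pos': array([ 0.19646846, -0.45977103,  0.24230166]), 'tool_rot': array([ 9.79687636e-01,  2.00529635e-01,  1.10654373e-05, -1.14285418e-05]), 'ft_force': array([-0.26295927, -0.3427402 ,  0.66127798]), 'ft_torque': array([-0.00670948,  0.02916934, -0.00128866]), 'grasp_force': 0.0, 'grip_width': 0.08540114124781735}
```

View pics/scene0.png

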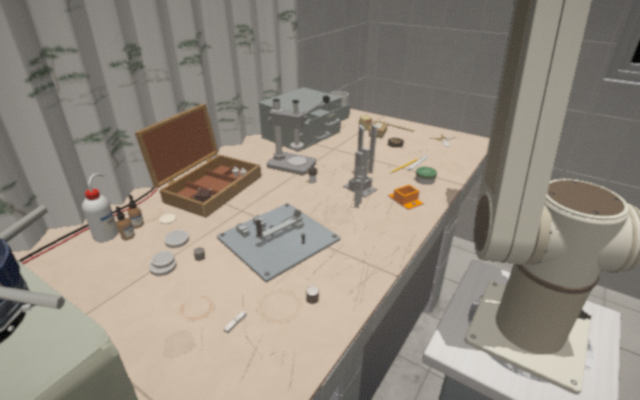

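View pics/side0.png

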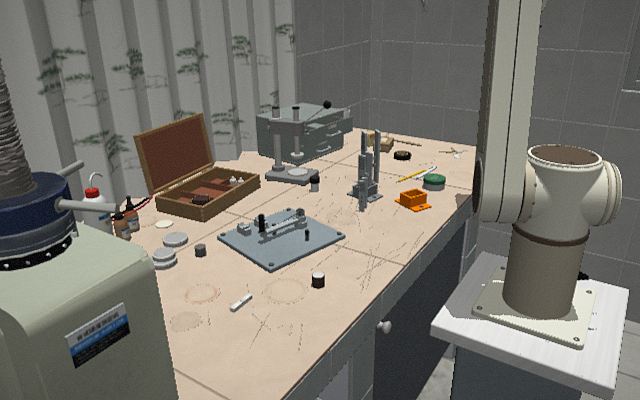

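```bash
python3 - <<'E'
s=open('h.py').read()
s=s.replace("c=bot.get_calibration(n);","c=dict(bot.get_calibration(n)); c.update({'rotation':R.from_quat(c['rotation']).as_matrix()} if 'rotation' in c and np.size(c['rotation'])==4 else {});")
open('h.py','w').write(s)
E
python3 - <<'E'
from h import *
s=cv2.imread('pics/side0.png'); 
a=cv2.resize(s[115:225,320:450],(520,440),interpolation=cv2.INTER_CUBIC)[:, :400]
a=cv2.resize(s[115:225,330:402],(393,600),interpolation=cv2.INTER_CUBIC)
b=cv2.resize(s[200:320,190:350],(400,300),interpolation=cv2.INTER_CUBIC)
c=cv2.imread('pics/scene0.png')[115:220,330:400]
c=cv2.resize(c,(200,300),interpolation=cv2.INTER_CUBIC)
w=np.zeros((600,800,3),np.uint8); w[:,:393]=a; w[:300,400:]=b; w[300:,400:600]=c
cv2.imwrite('pics/c1.png',w)
for n,u,v,z in [('side',242,303,.005),('side',282,240,.012),('side',262,224,.065),('side',307,236,.065),('side',366,191,.036),('side',414,201,.03),('side',317,280,.02),('side',200,250,.012),('side',313,183,.02),('scene',236,323,.005),('scene',278,240,.012),('scene',312,296,.02),('scene',358,188,.036)]:
    print(n,u,v,atz(n,u,v,z).round(3))
print(proj('side',[0,0,0]))
E
```

```text
side 242 303 [0.482 0.304 0.005]
side 282 240 [0.563 0.065 0.012]
side 262 224 [0.59  0.103 0.065]
side 307 236 [0.466 0.097 0.065]
side 366 191 [ 0.506 -0.257  0.036]
side 414 201 [ 0.368 -0.275  0.03 ]
side 317 280 [0.389 0.176 0.02 ]
side 200 250 [0.698 0.205 0.012]
side 313 183 [ 0.691 -0.263  0.02 ]
scene 236 323 [0.479 0.306 0.005]
scene 278 240 [0.57  0.058 0.012]
scene 312 296 [0.387 0.174 0.02 ]
scene 358 188 [ 0.51  -0.244  0.036]
(np.float64(534.1899330386244), np.float64(304.62128137269616))
```

View pics/c1.png

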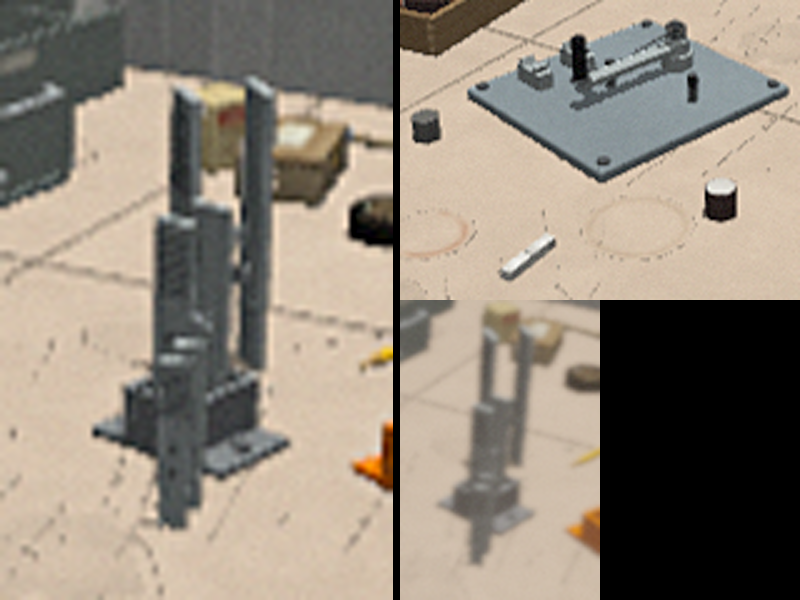

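Call:
drive_tool:
  rows:
    - {"dz": -1.2,"dx": 1.0}
    - {"dx": 7.3,"dy": -1.3,"dz": -1.2}
    - {"dx": 7.3,"dy": -1.3,"dz": -1.2}
    - {"dx": 7.3,"dy": -1.3,"dz": -1.2}
    - {"dx": 7.3,"dy": -1.3,"dz": -1.2}
    - {"dx": 7.3,"dy": -1.3,"dz": -1.2}
    - {"dx": 7.3,"dy": -1.3,"dz": -1.2}
    - {"dx": 7.3,"dy": -1.3,"dz": -1.2}
    - {"dx": 7.3,"dy": -1.3,"dz": -1.2}
    - {"dx": 7.3,"dy": -1.3,"dz": -1.2}

```text
invalid input at $.rows[0]: expected keys dx, dy, dz, wx, wy, wz, hand
```

Run:
```python
from h import *
o=bot.get_obs(); print(o['clock'],o['eef_pos'],o['tool_rot'])
save('wrist','w1.png')
for t in ['tongs','tongs_holder']:
    print(t,[(round(d['score'],2),np.round(d['extent']).tolist()) for d in bot.look_for('wrist',t) if d['score']>.2])
```

```text
0.95 [ 0.19646846 -0.45977103  0.24230166] [ 9.79687636e-01  2.00529635e-01  1.10654373e-05 -1.14285418e-05]
tongs []
tongs_holder [(0.86, [261.0, 14.0, 57.0, 28.0])]
```

View pics/w1.png

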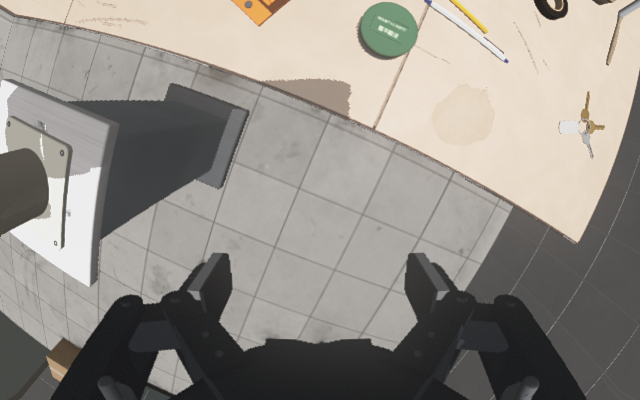

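Call:
drive_tool:
  rows:
    - {"dx": 1,"dy": 0,"dz": -1.2,"wx": 0,"wy": 0,"wz": 0,"hand": 80}
    - {"dx": 6,"dy": -1.3,"dz": -1.2,"wx": 0,"wy": 0,"wz": 0,"hand": 80}
    - {"dx": 6,"dy": -1.3,"dz": -1.2,"wx": 0,"wy": 0,"wz": 0,"hand": 80}
    - {"dx": 6,"dy": -1.3,"dz": -1.2,"wx": 0,"wy": 0,"wz": 0,"hand": 80}
    - {"dx": 6,"dy": -1.3,"dz": -1.2,"wx": 0,"wy": 0,"wz": 0,"hand": 80}
    - {"dx": 6,"dy": -1.3,"dz": -1.2,"wx": 0,"wy": 0,"wz": 0,"hand": 80}
    - {"dx": 6,"dy": -1.3,"dz": -1.2,"wx": 0,"wy": 0,"wz": 0,"hand": 80}
    - {"dx": 6,"dy": -1.3,"dz": -1.2,"wx": 0,"wy": 0,"wz": 0,"hand": 80}
    - {"dx": 6,"dy": -1.3,"dz": -1.2,"wx": 0,"wy": 0,"wz": 0,"hand": 80}

```text
clock: 2.0
eef_pos: [0.447, -0.2817, 0.3021]
tool_rot: [0.98, 0.201, -0.0, -0.0]
ft_force: [-0.9, -0.2, -0.3]
grip_width: 0.0798
grasp_force: 0.0
```

Run:
```python
from h import *
o=bot.get_obs(); print(o['clock'],o['eef_pos'],o['tool_rot'])
save('wrist','w2.png')
for t in ['tongs','tongs_holder']:
    print(t,[(round(d['score'],2),np.round(d['extent']).tolist()) for d in bot.look_for('wrist',t) if d['score']>.2])
```

```text
2.0 [ 0.44701564 -0.28171533  0.30207063] [ 9.79523590e-01  2.01329081e-01 -3.71136487e-04 -2.14133909e-05]
tongs [(0.97, [458.0, 123.0, 83.0, 57.0]), (0.77, [278.0, 114.0, 35.0, 14.0]), (0.69, [368.0, 112.0, 51.0, 41.0])]
tongs_holder [(0.89, [323.0, 210.0, 70.0, 69.0]), (0.88, [353.0, 113.0, 72.0, 75.0]), (0.71, [370.0, 7.0, 23.0, 13.0])]
```

View pics/w2.png

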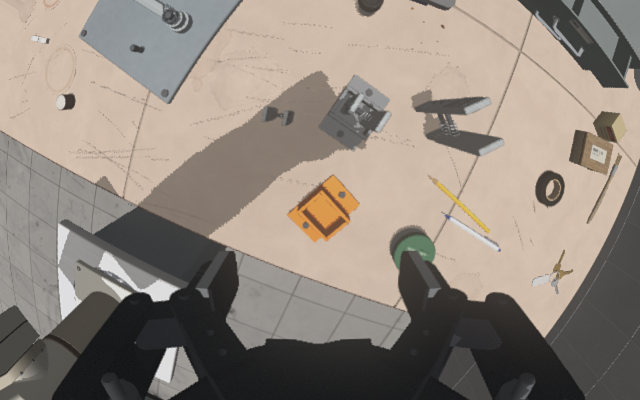

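Run:
```python
from h import *
o=bot.get_obs()
s=cv2.imread('pics/w2.png'); cv2.imwrite('pics/c2.png',cv2.resize(s[60:165,250:400],(800,560),interpolation=cv2.INTER_CUBIC))
for u,v,z in [(353,113,.02),(368,112,.13),(278,114,.05),(327,208,.03),(458,123,.1)]: print(u,v,atz('wrist',u,v,z,o).round(4))
```

```text
353 113 [ 0.5306 -0.2966  0.02  ]
368 112 [ 0.5329 -0.2982  0.13  ]
278 114 [ 0.4924 -0.2096  0.05  ]
327 208 [ 0.3997 -0.3155  0.03  ]
458 123 [ 0.5703 -0.4024  0.1   ]
```

View pics/c2.png

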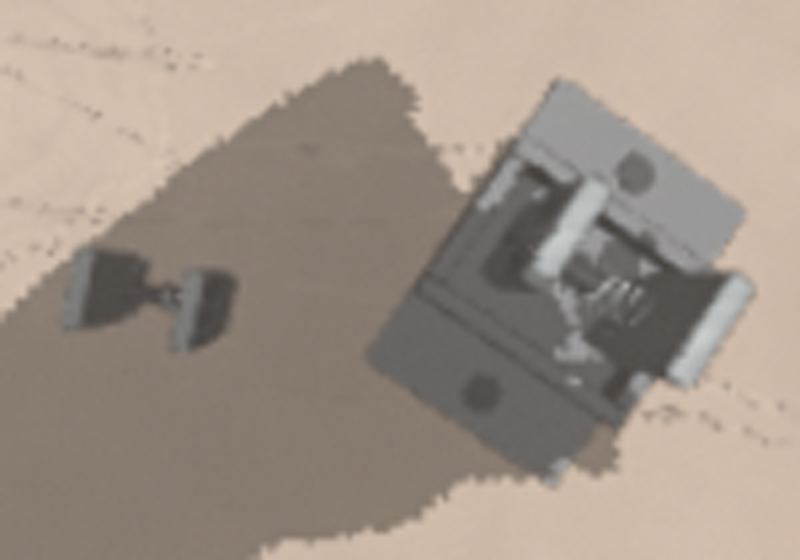

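Run:
```python
from h import *
o=bot.get_obs()
q=lambda x,y,z: atz('wrist',250+x/5.333,60+y/5.333,z,o)
A=q(570,228,.13);B=q(711,330,.13);print('legs',A,B,(A+B)/2,np.linalg.norm(A-B),np.degrees(np.arctan2(*(A-B)[1::-1])))
e=q(595,180,.13)-q(546,274,.13);f=q(740,279,.13)-q(681,380,.13)
for g in(e,f):print(np.linalg.norm(g),np.degrees(np.arctan2(g[1],g[0])))
F=[q(*p,.006) for p in [(560,78),(745,212),(555,485),(368,355)]]
print(np.mean(F,0)); 
for i in range(4):
    g=F[i]-F[i-1];print(np.linalg.norm(g),np.degrees(np.arctan2(g[1],g[0])))
print(np.degrees(2*np.arctan2(.2013,.9795)))
```

```text
legs [ 0.53662612 -0.28462534  0.13      ] [ 0.53042258 -0.31598338  0.13      ] [ 0.53352435 -0.30030436  0.13      ] 0.031965767412514036 78.80969370787591
0.019596604311835793 -3.576683901541654
0.021914600989942246 -6.113386700206961
[ 0.53245887 -0.30008425  0.006     ]
0.0873134155936362 -10.850217449834377
0.058715829836099825 -101.27443387548615
0.0875614903703895 169.3325712741715
0.05899751050693585 78.48709406588888
23.226663248613878
```

Call:
drive_tool:
  rows:
    - {"dx": 1.43,"dy": 1.02,"dz": 0,"wx": 0,"wy": 0,"wz": 1.7,"hand": 60}
    - {"dx": 1.43,"dy": 1.02,"dz": 0,"wx": 0,"wy": 0,"wz": 3.4,"hand": 60}
    - {"dx": 1.43,"dy": 1.02,"dz": 0.7,"wx": 0,"wy": 0,"wz": 5.1,"hand": 60}
    - {"dx": 1.43,"dy": 1.02,"dz": 1.3,"wx": 0,"wy": 0,"wz": 6.84,"hand": 60}
    - {"dx": 1.43,"dy": 1.02,"dz": 1.3,"wx": 0,"wy": 0,"wz": 6.84,"hand": 60}
    - {"dx": 1.43,"dy": 1.02,"dz": 1.3,"wx": 0,"wy": 0,"wz": 6.84,"hand": 60}

```text
clock: 2.75
eef_pos: [0.5315, -0.3017, 0.2375]
tool_rot: [0.995, -0.096, -0.001, -0.0]
ft_force: [-0.5, -0.5, 0.6]
grip_width: 0.0602
grasp_force: 0.0
```

Run:
```python
from h import *
o=bot.get_obs(); print(o['clock'],o['eef_pos'],o['tool_rot'],o['joint_pos'])
save('wrist','w3.png')
s=cv2.imread('pics/w3.png')
for k in (-1,1):
  for x in (-.012,.012):
    for yy in (.013,.019):
      a=np.radians(-11); p=np.array([.533,-.3,.13])+x*np.array([np.cos(a),np.sin(a),0])+k*yy*np.array([-np.sin(a),np.cos(a),0])
      u,v=proj('wrist',p,o); cv2.circle(s,(round(u),round(v)),1,(0,0,255),-1)
cv2.imwrite('pics/c3.png',cv2.resize(s[130:400,180:460],(800,600)))
```

```text
2.75 [ 0.53147029 -0.30168862  0.2374608 ] [ 9.95400854e-01 -9.57946301e-02 -6.79273981e-04 -2.60862864e-04] [-5.16254970e-01  4.69801423e-01  3.23369148e-01  1.42581724e+00
 -7.80352544e-05  2.81722129e+00]
```

View pics/c3.png

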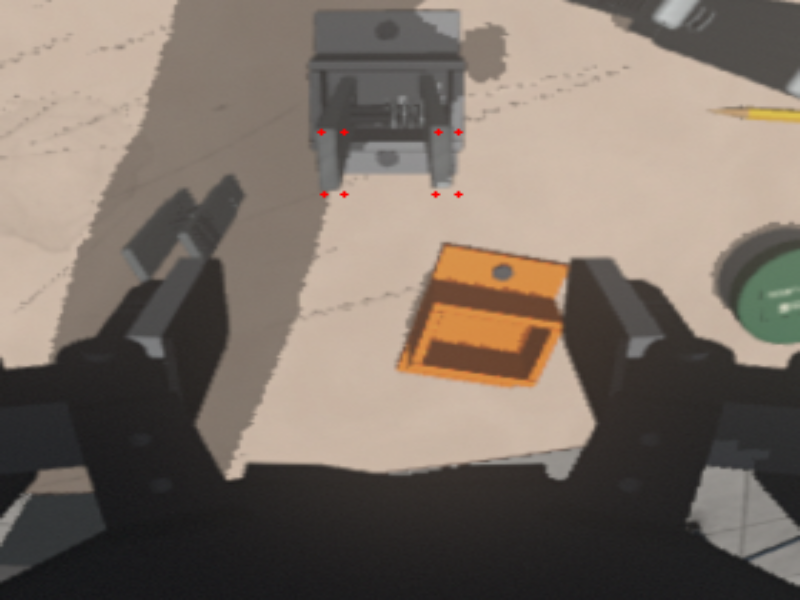

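Call:
drive_tool:
  rows:
    - {"dx": 0.04,"dy": -0.06,"dz": 0.8,"wx": 0,"wy": 0,"wz": 0,"hand": 60}
    - {"dx": 0.04,"dy": -0.06,"dz": 1.6,"wx": 0,"wy": 0,"wz": 0,"hand": 60}
    - {"dx": 0.04,"dy": -0.06,"dz": 2.3,"wx": 0,"wy": 0,"wz": 0,"hand": 60}
    - {"dx": 0.04,"dy": -0.06,"dz": 2.8,"wx": 0,"wy": 0,"wz": 0,"hand": 60}
    - {"dx": 0.04,"dy": -0.06,"dz": 2.8,"wx": 0,"wy": 0,"wz": 0,"hand": 60}
    - {"dx": 0.04,"dy": -0.06,"dz": 2.8,"wx": 0,"wy": 0,"wz": 0,"hand": 31}
    - {"dx": 0.04,"dy": -0.06,"dz": 2.8,"wx": 0,"wy": 0,"wz": 0,"hand": 31}
    - {"dx": 0.04,"dy": -0.06,"dz": 2.8,"wx": 0,"wy": 0,"wz": 0,"hand": 31}
    - {"dx": 0.04,"dy": -0.06,"dz": 2.8,"wx": 0,"wy": 0,"wz": 0,"hand": 31}
    - {"dx": 0.04,"dy": -0.06,"dz": 2.8,"wx": 0,"wy": 0,"wz": 0,"hand": 31}

```text
clock: 3.8
eef_pos: [0.5373, -0.2998, 0.1012]
tool_rot: [0.995, -0.096, 0.003, 0.002]
ft_force: [-0.7, -0.1, 6.9]
grip_width: 0.0313
grasp_force: 11.6
```

Run:
```python
from h import *
o=bot.get_obs(); print(o['clock'],o['eef_pos'],o['tool_rot'],o['joint_pos'],o['grip_width'],o['grasp_force'],o['ft_force'])
```

```text
3.8 [ 0.53731999 -0.29979287  0.10124369] [ 0.99534637 -0.09629338  0.00326576  0.00158877] [-5.08779902e-01  5.50193122e-01  9.16763026e-02  1.10502200e+00
 -2.93708231e-04  2.82569859e+00] 0.031250595544100195 11.574141383171082 [-0.6586221  -0.07832854  6.93976529]
```

Run:
```python
from h import *
P=[atz('side',190+x/2.5,200+y/2.5,.012) for x,y in [(68,92),(247,20),(388,90),(202,178)]]
print(np.round(P,4),np.mean(P,0))
for i in range(4):
    g=P[i]-P[i-1];print(np.linalg.norm(g),np.degrees(np.arctan2(g[1],g[0])))
print('bar ends',[atz('side',190+x/2.5,200+y/2.5,.01)[:2] for x,y in [(102,272),(154,238)]])
print('handle',atz('side',190+178/2.5,200+58/2.5,.065),'saddles',[atz('side',190+x/2.5,200+y/2.5,.035)[:2] for x,y in [(135,67),(173,47)]],'piv',atz('side',190+276/2.5,200+30/2.5,.045),'post',atz('side',190+292/2.5,200+100/2.5,.012))
for x,y in [(25,125),(320,215)]: print(atz('side',190+x/2.5,200+y/2.5,.012 if x<100 else .005)[:2])
```

```text
[[ 0.7096  0.1354  0.012 ]
 [ 0.658  -0.0923  0.012 ]
 [ 0.4433 -0.0325  0.012 ]
 [ 0.4991  0.1901  0.012 ]] [0.57747731 0.05017615 0.012     ]
0.21742608510315004 -14.552840953968298
0.23353170654686095 -102.76229996493186
0.22287560993524486 164.42605711161295
0.2294536172986824 75.91729469602872
bar ends [array([0.48333214, 0.33465591]), array([0.4784761 , 0.27868896])]
handle [0.59386725 0.10120999 0.065     ] saddles [array([0.65727712, 0.09296805]), array([0.65369109, 0.03874858])] piv [ 0.57489347 -0.03130876  0.045     ] post [0.51189478 0.03344489 0.012     ]
[0.69813994 0.20487813]
[0.38741122 0.17478357]
```

Call:
drive_tool:
  rows:
    - {"dx": 0,"dy": 0,"dz": -0.3,"wx": 0,"wy": 0,"wz": 0,"hand": 31}
    - {"dx": 0,"dy": 0,"dz": -0.7,"wx": 0,"wy": 0,"wz": 0,"hand": 31}
    - {"dx": 0,"dy": 0,"dz": -1.2,"wx": 0,"wy": 0,"wz": 0,"hand": 31}
    - {"dx": 0,"dy": 0,"dz": -1.8,"wx": 0,"wy": 0,"wz": 0,"hand": 31}
    - {"dx": 0,"dy": 0,"dz": -2.4,"wx": 0,"wy": 0,"wz": 0,"hand": 31}
    - {"dx": 0,"dy": 0,"dz": -2.8,"wx": 0,"wy": 0,"wz": 0,"hand": 31}
    - {"dx": 0,"dy": 0,"dz": -2.8,"wx": 0,"wy": 0,"wz": 0,"hand": 31}

```text
clock: 4.5
eef_pos: [0.5372, -0.2995, 0.2427]
tool_rot: [0.995, -0.096, 0.005, 0.002]
ft_force: [0.3, 0.3, -0.9]
grip_width: 0.0312
grasp_force: 9.6
```

Call:
drive_tool:
  rows:
    - {"dx": 0,"dy": -0.2,"dz": -0.5,"wx": 0,"wy": 0,"wz": -1.2,"hand": 31}
    - {"dx": 0.1,"dy": -0.8,"dz": -1,"wx": 0,"wy": 0,"wz": -2.8,"hand": 31}
    - {"dx": 0.2,"dy": -1.5,"dz": -1.2,"wx": 0,"wy": 0,"wz": -4.5,"hand": 31}
    - {"dx": 0.3,"dy": -2.1,"dz": -1.2,"wx": 0,"wy": 0,"wz": -6.2,"hand": 31}
    - {"dx": 0.3,"dy": -2.7,"dz": -1.2,"wx": 0,"wy": 0,"wz": -7.9,"hand": 31}
    - {"dx": 0.3,"dy": -3.3,"dz": -1.2,"wx": 0,"wy": 0,"wz": -9.6,"hand": 31}
    - {"dx": 0.3,"dy": -3.9,"dz": -1.2,"wx": 0,"wy": 0,"wz": -11.3,"hand": 31}
    - {"dx": 0.3,"dy": -4.4,"dz": -1.2,"wx": 0,"wy": 0,"wz": -13,"hand": 31}
    - {"dx": 0.3,"dy": -4.8,"dz": -1.2,"wx": 0,"wy": 0,"wz": -14.7,"hand": 31}
    - {"dx": 0.3,"dy": -4.95,"dz": -1.2,"wx": 0,"wy": 0,"wz": -16.2,"hand": 31}
    - {"dx": 0.3,"dy": -4.95,"dz": -1.2,"wx": 0,"wy": 0,"wz": -17.5,"hand": 31}
    - {"dx": 0.3,"dy": -4.95,"dz": -1.2,"wx": 0,"wy": 0,"wz": -18.2,"hand": 31}
    - {"dx": 0.3,"dy": -4.95,"dz": -1.2,"wx": 0,"wy": 0,"wz": -18.2,"hand": 31}
    - {"dx": 0.3,"dy": -4.95,"dz": -1.2,"wx": 0,"wy": 0,"wz": -18.2,"hand": 31}

```text
clock: 5.9
eef_pos: [0.5971, -0.0583, 0.2966]
tool_rot: [0.767, 0.642, -0.0, -0.0]
ft_force: [0.0, 0.3, -0.9]
grip_width: 0.0312
grasp_force: 9.6
```

Run:
```python
from h import *
import json
o=bot.get_obs(); print(o['clock'],o['eef_pos'],o['tool_rot'],o['joint_pos'])
json.dump({k:np.asarray(v).tolist() for k,v in o.items()},open('o4.json','w'))
save('wrist','w4.png')
for t in ['bar','striker_rig','striker_handle']:
    print(t,[(round(d['score'],2),np.round(d['extent']).tolist()) for d in bot.look_for('wrist',t) if d['score']>.2])
```

```text
5.9 [ 0.59709261 -0.05834531  0.2966391 ] [ 7.66801864e-01  6.41883671e-01 -3.45923120e-04 -3.66771339e-04] [-9.74164011e-02  4.37194405e-01  4.24260557e-01  1.55887060e+00
  2.04412594e-05  1.65027148e+00]
bar []
striker_rig []
striker_handle [(0.7, [153.0, 47.0, 21.0, 20.0]), (0.6, [302.0, 94.0, 44.0, 114.0])]
```

View pics/w4.png

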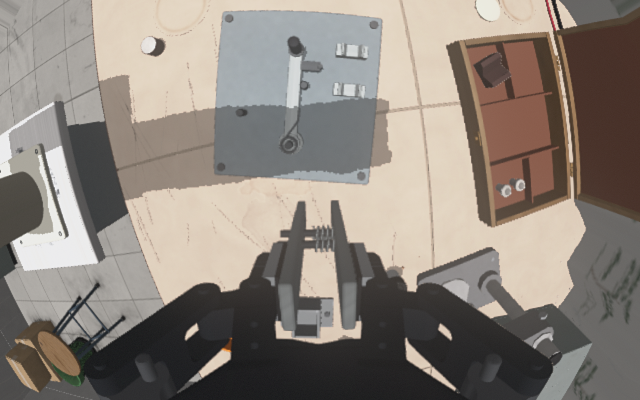

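Run:
```python
from h import *
import json
o=json.load(open('o4.json'))
q=lambda u,v,z: atz('wrist',u,v,z,o)
P=[q(*p,.012) for p in [(222,11),(382,20),(369,184),(214,177)]]
print(np.round(P,4),np.mean(P,0))
for i in range(4):
    g=P[i]-P[i-1];print(np.linalg.norm(g),np.degrees(np.arctan2(g[1],g[0])))
print('piv',q(290,145,.045),'handle',q(295,43,.085),'sad',q(351,51,.036),q(349,90,.036))
# find blobs: bright saddles
im=cv2.imread('pics/w4.png'); hsv=cv2.cvtColor(im,cv2.COLOR_BGR2HSV)
m=((hsv[...,2]>185)&(hsv[...,1]<40)).astype(np.uint8); m[:,:330]=0;m[:,372:]=0;m[110:]=0;m[:35]=0
n,l,st,ce=cv2.connectedComponentsWithStats(m); print([(s.tolist(),c.round(1).tolist()) for s,c in zip(st[1:],ce[1:]) if s[4]>10])
cv2.imwrite('pics/c4.png',cv2.resize(im[0:200,200:400],(600,600),interpolation=cv2.INTER_CUBIC))
```

```text
[[ 0.507   0.1837  0.012 ]
 [ 0.7173  0.1273  0.012 ]
 [ 0.6624 -0.0947  0.012 ]
 [ 0.4495 -0.0455  0.012 ]] [0.58403084 0.04269099 0.012     ]
0.23629037201935263 75.93117128381112
0.2177836356608221 -15.021616089339473
0.2286625960454078 -103.90371440879686
0.21844923928539783 166.98228374046033
piv [ 0.56887955 -0.01985464  0.045     ] handle [0.5992147  0.09476734 0.085     ] sad [0.66411273 0.08414222 0.036     ] [0.65282502 0.03501594 0.036     ]
[([336, 43, 8, 12, 61], [339.3, 48.6]), ([347, 45, 11, 11, 120], [352.0, 50.0]), ([363, 46, 5, 12, 42], [365.5, 51.7]), ([334, 83, 6, 12, 46], [336.0, 88.5]), ([344, 84, 11, 12, 127], [349.1, 89.5]), ([359, 86, 6, 12, 44], [362.2, 91.0])]
```

View pics/c4.png

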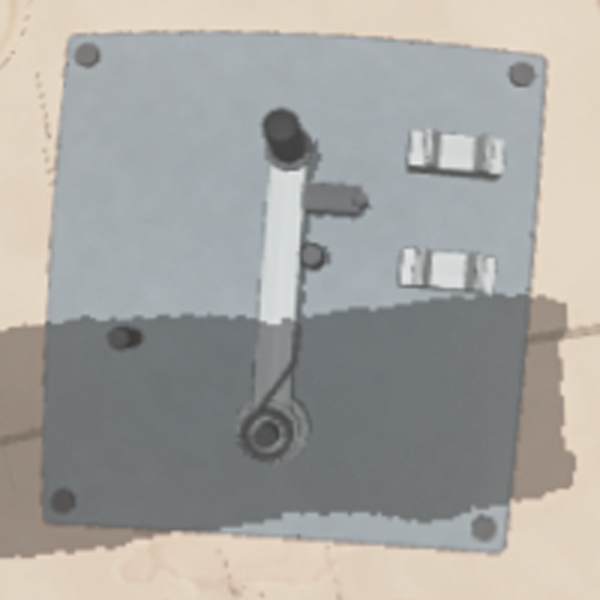

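Call:
drive_tool:
  rows:
    - {"dx": 0.5,"dy": -0.3,"dz": 0,"wx": 0,"wy": 0,"wz": 0,"hand": 31}
    - {"dx": 1.2,"dy": -0.8,"dz": 0.2,"wx": 0,"wy": 0,"wz": 0,"hand": 31}
    - {"dx": 1.9,"dy": -1.3,"dz": 0.4,"wx": 0,"wy": 0,"wz": 0,"hand": 31}
    - {"dx": 2.6,"dy": -1.8,"dz": 0.6,"wx": 0,"wy": 0,"wz": 0,"hand": 31}
    - {"dx": 3.3,"dy": -2.3,"dz": 0.8,"wx": 0,"wy": 0,"wz": 0,"hand": 31}
    - {"dx": 4.0,"dy": -2.8,"dz": 1,"wx": 0,"wy": 0,"wz": 0,"hand": 31}
    - {"dx": 4.6,"dy": -3.2,"dz": 1.1,"wx": 0,"wy": 0,"wz": 0,"hand": 31}
    - {"dx": 4.95,"dy": -3.36,"dz": 1.1,"wx": 0,"wy": 0,"wz": 0,"hand": 31}
    - {"dx": 4.95,"dy": -3.36,"dz": 1.1,"wx": 0,"wy": 0,"wz": 0,"hand": 31}
    - {"dx": 4.95,"dy": -3.36,"dz": 1.1,"wx": 0,"wy": 0,"wz": 0,"hand": 31}

```text
clock: 7.1
eef_pos: [0.4752, 0.2148, 0.2424]
tool_rot: [0.766, 0.643, 0.0, 0.0]
ft_force: [0.8, -0.8, -1.0]
grip_width: 0.031
grasp_force: 9.5
```

Run:
```python
from h import *
import json
o=json.load(open('o4.json'))
a=atz('wrist',352,50,.03,o);b=atz('wrist',349.1,89.5,.03,o);g=a-b
print('seat',(a+b)/2,np.linalg.norm(g),np.degrees(np.arctan2(g[1],g[0])))
o=bot.get_obs(); print(o['clock'],o['eef_pos'],o['tool_rot'])
im=save('wrist','w5.png')
for d in bot.outline_of('wrist','bar'):
    if d['score']<.25: continue
    m=d['region'].astype(np.uint8); r=cv2.minAreaRect(np.argwhere(m)[:,::-1].astype(np.float32))
    box=cv2.boxPoints(r); W=np.array([atz('wrist',*p,.010,o)[:2] for p in box])
    mo=cv2.moments(m,True); c=atz('wrist',mo['m10']/mo['m00'],mo['m01']/mo['m00'],.008,o)
    e=[W[i]-W[i-1] for i in range(4)]
    print(round(d['score'],2),np.round(d['extent']),'c',c.round(4),W.mean(0).round(4),[(np.linalg.norm(x).round(4),np.degrees(np.arctan2(x[1],x[0])).round(1)) for x in e])
```

```text
seat [0.66007663 0.06115902 0.03      ] 0.051982176234055814 75.83415897415979
7.1 [0.47522531 0.21475751 0.242446  ] [7.66174261e-01 6.42632787e-01 7.38758416e-05 3.13020000e-04]
0.94 [314.  97.  19.  38.] c [0.484  0.3049 0.008 ] [0.484  0.3052] [(np.float64(0.0518), np.float64(89.9)), (np.float64(0.0093), np.float64(0.1)), (np.float64(0.0517), np.float64(-90.0)), (np.float64(0.0094), np.float64(-179.7))]
```

```bash
cat >> h.py <<'E'
def barpose(o,z=.01):
    d=bot.outline_of('wrist','bar')[0]; ys,xs=np.nonzero(d['region'])
    W=np.array([atz('wrist',u,v,z,o)[:2] for u,v in zip(xs,ys)])
    r=cv2.minAreaRect((W*1000).astype(np.float32)); w,s,vt=np.linalg.svd(W-W.mean(0),full_matrices=False)
    print('bar',round(d['score'],2),np.round(d['extent']),'rect',np.round(r[0],1),np.round(r[1],1),round(r[2],1),'mean',W.mean(0).round(4),'ang',np.degrees(np.arctan(vt[0][1]/vt[0][0])))
E
python3 - <<'E'
from h import *
o=bot.get_obs(); bot.camera('wrist'); barpose(o); print(o['eef_pos'])
E
```

```text
bar 0.71 [312.  95.  16.  43.] rect [483.7 306. ] [11.9 55.9] 0.3 mean [0.484  0.3064] ang -89.20355103212728
[0.47559551 0.213889   0.24246887]
```

Call:
drive_tool:
  rows:
    - {"dx": 0.6,"dy": -0.05,"dz": 0.3,"wx": 0,"wy": 0,"wz": -1,"hand": 34}
    - {"dx": 1.2,"dy": -0.1,"dz": 0.8,"wx": 0,"wy": 0,"wz": -2.1,"hand": 34}
    - {"dx": 1.84,"dy": -0.15,"dz": 1.4,"wx": 0,"wy": 0,"wz": -2.1,"hand": 34}
    - {"dx": 1.84,"dy": -0.15,"dz": 1.85,"wx": 0,"wy": 0,"wz": -2.1,"hand": 34}
    - {"dx": 1.84,"dy": -0.15,"dz": 1.85,"wx": 0,"wy": 0,"wz": -2.1,"hand": 34}
    - {"dx": 1.84,"dy": -0.15,"dz": 1.85,"wx": 0,"wy": 0,"wz": -2.1,"hand": 34}

```text
clock: 7.9
eef_pos: [0.4841, 0.3056, 0.1499]
tool_rot: [0.705, 0.709, -0.001, -0.0]
ft_force: [-0.9, 0.8, 0.1]
grip_width: 0.0339
grasp_force: 8.6
```

Run:
```python
from h import *
o=bot.get_obs(); print(o['clock'],o['eef_pos'],o['tool_rot'],o['grip_width'])
save('wrist','w6.png'); barpose(o)
im=cv2.imread('pics/w6.png')
# predicted tip of tongs legs and bar centre
Rt=R.from_quat(o['tool_rot']).as_matrix()
for k in(-1,1):
  for x in(-.01,.01):
    u,v=proj('wrist',o['eef_pos']+Rt@[x,k*.011,.096],o); print('tip',u,v)
cv2.imwrite('pics/c6.png',cv2.resize(im[130:370,200:440],(600,600),interpolation=cv2.INTER_CUBIC))
```

```text
7.9 [0.48405752 0.30562852 0.14985882] [ 7.04891105e-01  7.09315273e-01 -6.10911098e-04 -3.70312019e-05] 0.033904860353216944
bar 0.84 [320. 190.  17.  60.] rect [484.2 307.4] [11.4 57.1] 3.3 mean [0.4839 0.3077] ang -87.39342415700288
tip 303.51173461763716 221.7208091273914
tip 303.1355940219952 196.9055382860633
tip 331.853859054145 221.71340341648084
tip 332.2061286539969 196.89720666685804
```

View pics/c6.png

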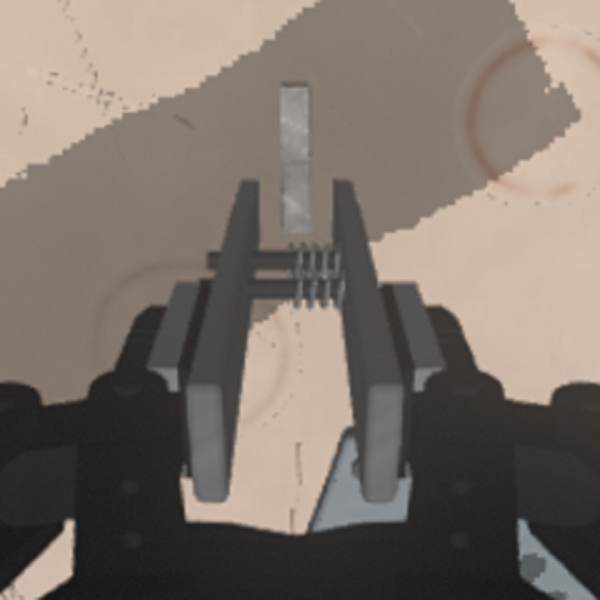

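Call:
drive_tool:
  rows:
    - {"dx": 0.12,"dy": -0.02,"dz": 0.3,"wx": 0,"wy": 0,"wz": 0,"hand": 35}
    - {"dx": 0.12,"dy": -0.02,"dz": 0.6,"wx": 0,"wy": 0,"wz": 0,"hand": 35}
    - {"dx": 0.12,"dy": -0.02,"dz": 0.85,"wx": 0,"wy": 0,"wz": 0,"hand": 35}
    - {"dx": 0.12,"dy": -0.02,"dz": 1.0,"wx": 0,"wy": 0,"wz": 0,"hand": 35}
    - {"dx": 0.12,"dy": -0.02,"dz": 1.0,"wx": 0,"wy": 0,"wz": 0,"hand": 35}
    - {"dx": 0.12,"dy": -0.02,"dz": 1.0,"wx": 0,"wy": 0,"wz": 0,"hand": 35}

```text
clock: 8.6
eef_pos: [0.4832, 0.3126, 0.1004]
tool_rot: [0.705, 0.71, 0.0, 0.0]
ft_force: [0.4, 0.3, 0.1]
grip_width: 0.0348
grasp_force: 8.4
```

Run:
```python
from h import *
o=bot.get_obs(); print(o['clock'],o['eef_pos'],o['tool_rot'],o['grip_width'],o['ft_force'])
save('wrist','w7.png'); barpose(o)
for d in bot.look_for('wrist','tongs'): print(d['score'],np.round(d['extent']))
```

```text
8.6 [0.4832419 0.3125689 0.1003961] [7.04549053e-01 7.09655160e-01 4.21150119e-04 8.78334985e-05] 0.03482303663166685 [0.41873589 0.34014419 0.05442697]
bar 0.88 [321. 217.  17.  68.] rect [484.3 307. ] [10.4 55.5] 0.1 mean [0.4839 0.3163] ang 89.68446027966382
0.94 [318. 267.  90. 130.]
```

Call:
drive_tool:
  rows:
    - {"dx": 0,"dy": 0,"dz": 0.02,"wx": 0,"wy": 0,"wz": 0,"hand": 27}
    - {"dx": 0,"dy": 0,"dz": 0.02,"wx": 0,"wy": 0,"wz": 0,"hand": 23}
    - {"dx": 0,"dy": 0,"dz": 0.02,"wx": 0,"wy": 0,"wz": 0,"hand": 19}
    - {"dx": 0,"dy": 0,"dz": 0.02,"wx": 0,"wy": 0,"wz": 0,"hand": 19}
    - {"dx": 0,"dy": 0,"dz": 0.02,"wx": 0,"wy": 0,"wz": 0,"hand": 19}

```text
clock: 9.25
eef_pos: [0.483, 0.3127, 0.0991]
tool_rot: [0.704, 0.71, 0.0, 0.0]
ft_force: [-1.4, -0.1, 1.8]
grip_width: 0.0199
grasp_force: 42.7
```

Call:
drive_tool:
  rows:
    - {"dx": 0,"dy": 0,"dz": -0.2,"wx": 0,"wy": 0,"wz": 0,"hand": 19}
    - {"dx": 0,"dy": 0,"dz": -0.6,"wx": 0,"wy": 0,"wz": 0,"hand": 19}
    - {"dx": 0,"dy": 0,"dz": -1.1,"wx": 0,"wy": 0,"wz": 0,"hand": 19}
    - {"dx": 0,"dy": 0,"dz": -1.6,"wx": 0,"wy": 0,"wz": 0,"hand": 19}
    - {"dx": 0,"dy": 0,"dz": -2.0,"wx": 0,"wy": 0,"wz": 0,"hand": 19}
    - {"dx": 0,"dy": 0,"dz": -2.0,"wx": 0,"wy": 0,"wz": 0,"hand": 19}

```text
clock: 9.85
eef_pos: [0.4845, 0.3137, 0.2026]
tool_rot: [0.704, 0.71, 0.003, 0.001]
ft_force: [0.1, -0.1, -0.8]
grip_width: 0.0199
grasp_force: 42.5
```

Run:
```python
from h import *
o=bot.get_obs(); print(o['clock'],o['eef_pos'],o['tool_rot'],o['grip_width'],o['ft_force'])
save('wrist','w8.png'); zb=o['eef_pos'][2]-.0991+.010
barpose(o,zb)
Rt=R.from_quat(o['tool_rot']).as_matrix()
d=bot.outline_of('wrist','bar')[0]; ys,xs=np.nonzero(d['region'])
W=np.array([Rt.T@(atz('wrist',u,v,zb,o)-o['eef_pos']) for u,v in zip(xs,ys)])*1000
print('tool frame bar x',W[:,0].min(),W[:,0].max(),'y',W[:,1].min(),W[:,1].max())
```

```text
9.85 [0.48454146 0.3136922  0.20262716] [0.70439474 0.70979983 0.00342003 0.00075203] 0.019934904529242865 [ 0.08479196 -0.08436006 -0.79261215]
bar 0.62 [320. 215.  15.  71.] rect [485.7 308.9] [ 9.6 55.1] 0.1 mean [0.4854 0.3192] ang 89.62255566299852
tool frame bar x -32.659410554421015 22.38815306062684 y -4.28702345236754 5.417823910337525
```

Call:
drive_tool:
  rows:
    - {"dx": -0.4,"dy": 0.2,"dz": -0.1,"wx": 0,"wy": 0,"wz": 0.5,"hand": 19}
    - {"dx": -1.1,"dy": 0.55,"dz": -0.2,"wx": 0,"wy": 0,"wz": 1,"hand": 19}
    - {"dx": -1.9,"dy": 0.95,"dz": -0.2,"wx": 0,"wy": 0,"wz": 1.5,"hand": 19}
    - {"dx": -2.7,"dy": 1.35,"dz": -0.2,"wx": 0,"wy": 0,"wz": 2,"hand": 19}
    - {"dx": -3.5,"dy": 1.75,"dz": -0.2,"wx": 0,"wy": 0,"wz": 2.5,"hand": 19}
    - {"dx": -4.3,"dy": 2.1,"dz": -0.2,"wx": 0,"wy": 0,"wz": 2.9,"hand": 19}
    - {"dx": -5.1,"dy": 2.5,"dz": -0.2,"wx": 0,"wy": 0,"wz": 2.9,"hand": 19}
    - {"dx": -5.8,"dy": 2.85,"dz": -0.2,"wx": 0,"wy": 0,"wz": 2.9,"hand": 19}
    - {"dx": -6.3,"dy": 3.05,"dz": -0.2,"wx": 0,"wy": 0,"wz": 2.9,"hand": 19}
    - {"dx": -6.44,"dy": 3.13,"dz": -0.2,"wx": 0,"wy": 0,"wz": 2.9,"hand": 19}
    - {"dx": -6.44,"dy": 3.13,"dz": -0.2,"wx": 0,"wy": 0,"wz": 2.9,"hand": 19}
    - {"dx": -6.44,"dy": 3.13,"dz": -0.2,"wx": 0,"wy": 0,"wz": 2.9,"hand": 19}

```text
clock: 11.2
eef_pos: [0.6409, -0.0072, 0.2077]
tool_rot: [0.788, 0.616, -0.001, -0.001]
ft_force: [-0.1, 0.9, 0.0]
grip_width: 0.0198
grasp_force: 42.6
```

```bash
cat >> h.py <<'E'
def saddles(o,fn,c0=(.660,.061)):
    im=save('wrist',fn); hsv=cv2.cvtColor(im,cv2.COLOR_RGB2HSV)
    u,v=proj('wrist',[*c0,.03],o); print('seat predicted px',u,v)
    m=((hsv[...,2]>180)&(hsv[...,1]<40)).astype(np.uint8)
    k=np.zeros_like(m); k[max(0,int(v)-70):int(v)+70,int(u)-45:int(u)+45]=1; m*=k
    n,l,st,ce=cv2.connectedComponentsWithStats(m)
    for s,c in zip(st[1:],ce[1:]):
        if s[4]>15: print(s.tolist(),c.round(1),atz('wrist',*c,.03,o)[:2].round(4))
E
python3 - <<'E'
from h import *
o=bot.get_obs(); print(o['clock'],o['eef_pos'],o['tool_rot'],o['ft_force'])
saddles(o,'w9.png')
E
```

```text
11.2 [ 0.64094903 -0.00724159  0.20766089] [ 7.88117093e-01  6.15524046e-01 -7.28597316e-04 -1.03269455e-03] [-0.06771607  0.86068969  0.01502268]
seat predicted px 320.2555855381171 114.70723618693029
[275, 44, 82, 69, 4137] [315.3  71.5] [0.6657 0.104 ]
[359, 44, 6, 52, 277] [361.8  69.8] [0.7104 0.0954]
```

Run:
```python
import cv2,numpy as np
im=cv2.imread('pics/w9.png'); g=cv2.cvtColor(im,cv2.COLOR_BGR2GRAY); hsv=cv2.cvtColor(im,cv2.COLOR_BGR2HSV)
for v in (70,78,85,92,112,134,140,146,152): print(v,g[v,286:356:2].tolist())
for t in (205,215,225):
  for S in (15,25):
    m=((hsv[...,2]>t)&(hsv[...,1]<S)).astype(np.uint8); m[:40]=0;m[190:]=0;m[:,:270]=0;m[:,370:]=0
    n,l,st,ce=cv2.connectedComponentsWithStats(m); print(t,S,[(s.tolist(),c.round(1).tolist()) for s,c in zip(st[1:],ce[1:]) if s[4]>25])
```

```text
70 [176, 177, 179, 181, 180, 178, 177, 177, 178, 178, 177, 177, 175, 174, 176, 177, 177, 176, 179, 180, 180, 180, 180, 180, 180, 179, 179, 180, 181, 183, 183, 182, 182, 182, 181]
78 [176, 176, 176, 177, 176, 176, 177, 176, 175, 175, 176, 175, 176, 176, 178, 177, 178, 177, 177, 177, 178, 179, 178, 178, 178, 180, 180, 181, 181, 181, 179, 178, 177, 178, 179]
85 [176, 176, 176, 175, 177, 175, 174, 152, 224, 224, 184, 204, 130, 142, 224, 223, 223, 223, 222, 223, 223, 181, 140, 175, 186, 166, 224, 205, 177, 180, 179, 180, 179, 180, 181]
92 [175, 174, 174, 174, 176, 177, 176, 165, 226, 226, 189, 209, 128, 144, 226, 226, 225, 225, 225, 225, 226, 163, 139, 177, 189, 192, 225, 209, 176, 179, 178, 179, 179, 179, 178]
112 [120, 172, 173, 173, 172, 170, 171, 161, 143, 143, 119, 119, 118, 118, 119, 119, 119, 119, 120, 120, 121, 120, 120, 119, 119, 119, 119, 118, 119, 120, 121, 121, 121, 122, 121]
134 [116, 117, 116, 116, 116, 117, 116, 122, 144, 144, 123, 121, 102, 108, 145, 146, 146, 145, 147, 146, 144, 111, 103, 115, 125, 133, 147, 118, 119, 119, 120, 120, 120, 119, 120]
140 [115, 117, 117, 117,
[... 416 characters left out ...]
16, 117, 118, 118, 119, 118, 119, 118, 119, 117, 118, 119, 118, 119, 119, 118, 119, 119, 120, 120]
205 15 [([301, 81, 5, 15, 75], [303.0, 88.0]), ([314, 81, 14, 15, 206], [320.4, 88.1]), ([337, 82, 4, 14, 48], [338.2, 88.8])]
205 25 [([301, 81, 5, 15, 75], [303.0, 88.0]), ([314, 81, 14, 15, 206], [320.4, 88.1]), ([337, 82, 4, 14, 48], [338.2, 88.8])]
215 15 [([301, 81, 5, 15, 69], [302.9, 88.0]), ([314, 82, 14, 14, 194], [320.4, 88.5]), ([337, 82, 3, 14, 40], [338.0, 88.2])]
215 25 [([301, 81, 5, 15, 69], [302.9, 88.0]), ([314, 82, 14, 14, 194], [320.4, 88.5]), ([337, 82, 3, 14, 40], [338.0, 88.2])]
225 15 [([314, 91, 13, 3, 28], [319.8, 92.4])]
225 25 [([314, 91, 13, 3, 28], [319.8, 92.4])]
```

Run:
```python
from h import *
im=cv2.imread('pics/w9.png'); g=cv2.cvtColor(im,cv2.COLOR_BGR2GRAY)
print(list(zip(range(76,100),g[76:100,320].tolist())),list(zip(range(120,156),g[120:156,320].tolist())))
o=bot.get_obs()
m=(g>132)&(g<160); m[:124]=0;m[152:]=0;m[:,:313]=0;m[:,330:]=0; ys,xs=np.nonzero(m); print(xs.mean(),ys.mean(),ys.min(),ys.max(),xs.min(),xs.max())
for n_,(yc) in {'far':88.2,'near':ys.mean()}.items(): print(n_,atz('wrist',320.4 if n_=='far' else xs.mean(),yc,.03,o))
a=atz('wrist',320.4,88.2,.03,o);b=atz('wrist',xs.mean(),ys.mean(),.03,o)
s=(a+b)/2; d=a-b; ang=np.degrees(np.arctan2(d[1],d[0]))
Rt=R.from_quat(o['tool_rot']).as_matrix(); print('seat',s,np.linalg.norm(d),ang,'tool',Rt.T@(s-o['eef_pos'])*1000,'toolyaw',np.degrees(np.arctan2(Rt[1,0],Rt[0,0])),o['eef_pos'])
```

```text
[(76, 176), (77, 176), (78, 177), (79, 176), (80, 181), (81, 207), (82, 224), (83, 224), (84, 223), (85, 223), (86, 223), (87, 222), (88, 221), (89, 222), (90, 222), (91, 223), (92, 225), (93, 225), (94, 223), (95, 217), (96, 180), (97, 123), (98, 172), (99, 178)] [(120, 118), (121, 117), (122, 118), (123, 118), (124, 118), (125, 118), (126, 118), (127, 118), (128, 118), (129, 119), (130, 117), (131, 108), (132, 103), (133, 141), (134, 145), (135, 144), (136, 144), (137, 142), (138, 143), (139, 141), (140, 140), (141, 140), (142, 141), (143, 142), (144, 143), (145, 141), (146, 141), (147, 139), (148, 110), (149, 109), (150, 117), (151, 118), (152, 118), (153, 117), (154, 118), (155, 118)]
320.2089552238806 139.955223880597 133 147 314 327
far [0.66660544 0.08694256 0.03      ]
near [0.65400684 0.03698094 0.03      ]
seat [0.66030614 0.06196175 0.03      ] 0.05152561139852909 75.84703524421082 tool [ 71.41092222   2.45541204 178.09630258] toolyaw 76.02314026758468 [ 0.64099051 -0.00684543  0.20809076]
```

Call:
drive_tool:
  rows:
    - {"dx": 0.6,"dy": 0.02,"dz": 0,"wx": 0,"wy": 0,"wz": 0,"hand": 19}
    - {"dx": 1.2,"dy": 0.04,"dz": 0,"wx": 0,"wy": 0,"wz": 0,"hand": 19}
    - {"dx": 1.53,"dy": 0.04,"dz": 0.3,"wx": 0,"wy": 0,"wz": 0,"hand": 19}
    - {"dx": 1.53,"dy": 0.04,"dz": 0.8,"wx": 0,"wy": 0,"wz": 0,"hand": 19}
    - {"dx": 1.53,"dy": 0.04,"dz": 1.1,"wx": 0,"wy": 0,"wz": 0,"hand": 19}
    - {"dx": 1.53,"dy": 0.04,"dz": 1.1,"wx": 0,"wy": 0,"wz": 0,"hand": 19}
    - {"dx": 1.53,"dy": 0.04,"dz": 1.1,"wx": 0,"wy": 0,"wz": 0,"hand": 19}

```text
clock: 11.95
eef_pos: [0.6615, 0.0661, 0.1531]
tool_rot: [0.788, 0.616, -0.001, -0.0]
ft_force: [-0.1, -0.2, -1.2]
grip_width: 0.0198
grasp_force: 42.6
```

Run:
```python
from h import *
o=bot.get_obs(); save('wrist','w10.png')
Rt=R.from_quat(o['tool_rot']).as_matrix(); print(o['clock'],o['eef_pos'],np.degrees(np.arctan2(Rt[1,0],Rt[0,0])),o['ft_force'])
print('bar at',o['eef_pos']+Rt@[-.0051,.0006,.0991])
zb=o['eef_pos'][2]-.0991+.010
d=bot.outline_of('wrist','bar')[0]; ys,xs=np.nonzero(d['region'])
W=np.array([Rt.T@(atz('wrist',u,v,zb,o)-o['eef_pos']) for u,v in zip(xs,ys)])*1000
print(d['score'],'tool frame bar x',W[:,0].min(),W[:,0].max(),'y',W[:,1].min(),W[:,1].max())
im=cv2.imread('pics/w10.png'); g=cv2.cvtColor(im,cv2.COLOR_BGR2GRAY); 
u,v=proj('wrist',[.6666,.0869,.03],o); print('far saddle px',u,v); v=int(v)
for r in (v-8,v-4,v): print(r,g[r,int(u)-24:int(u)+26].tolist())
```

```text
11.95 [0.66151414 0.06609207 0.15309185] 75.9959210884102 [-0.05071371 -0.22535726 -1.21281869]
bar at [0.66069114 0.06097052 0.05399456]
0.68 tool frame bar x -11.663546650093584 22.445447421961216 y -4.414702548691975 5.294133189310343
far saddle px 317.94336831691874 174.83667145651722
166 [114, 113, 122, 130, 130, 130, 130, 129, 115, 104, 102, 88, 86, 91, 97, 99, 106, 130, 132, 132, 132, 131, 132, 131, 130, 132, 131, 131, 132, 135, 137, 136, 135, 130, 107, 99, 94, 89, 90, 99, 101, 113, 125, 132, 132, 131, 130, 129, 123, 117]
170 [115, 114, 132, 141, 141, 140, 141, 130, 125, 127, 127, 121, 106, 102, 101, 101, 110, 140, 143, 143, 142, 143, 142, 143, 143, 143, 143, 142, 142, 143, 144, 144, 145, 139, 109, 103, 103, 103, 108, 119, 126, 127, 126, 133, 145, 146, 146, 147, 132, 114]
174 [115, 109, 128, 137, 138, 138, 138, 126, 123, 127, 127, 121, 106, 101, 101, 103, 109, 137, 139, 139, 140, 139, 139, 140, 139, 139, 140, 140, 141, 141, 140, 141, 140, 136, 109, 102, 103, 103, 110, 127, 128, 125, 124, 129, 142, 143, 143, 144, 130, 111]
```

Call:
drive_tool:
  rows:
    - {"dx": 0.02,"dy": -0.01,"dz": 0.2,"wx": 0,"wy": 0,"wz": 0,"hand": 19}
    - {"dx": 0.02,"dy": -0.01,"dz": 0.36,"wx": 0,"wy": 0,"wz": 0,"hand": 19}
    - {"dx": 0.02,"dy": -0.01,"dz": 0.44,"wx": 0,"wy": 0,"wz": 0,"hand": 19}
    - {"dx": 0.02,"dy": -0.01,"dz": 0.47,"wx": 0,"wy": 0,"wz": 0,"hand": 19}
    - {"dx": 0.02,"dy": -0.01,"dz": 0.47,"wx": 0,"wy": 0,"wz": 0,"hand": 19}
    - {"dx": 0.02,"dy": -0.01,"dz": 0.47,"wx": 0,"wy": 0,"wz": 0,"hand": 19}

```text
clock: 12.65
eef_pos: [0.6623, 0.0666, 0.1305]
tool_rot: [0.788, 0.615, 0.0, 0.0]
ft_force: [0.5, -0.1, -1.6]
grip_width: 0.02
grasp_force: 42.6
```

Call:
drive_tool:
  rows:
    - {"dx": 0,"dy": 0,"dz": 0.03,"wx": 0,"wy": 0,"wz": 0,"hand": 19}
    - {"dx": 0,"dy": 0,"dz": 0.04,"wx": 0,"wy": 0,"wz": 0,"hand": 19}
    - {"dx": 0,"dy": 0,"dz": 0.04,"wx": 0,"wy": 0,"wz": 0,"hand": 19}

```text
clock: 12.95
eef_pos: [0.6625, 0.0666, 0.1292]
tool_rot: [0.788, 0.615, 0.001, 0.0]
ft_force: [-0.5, 0.6, 2.4]
grip_width: 0.0201
grasp_force: 42.8
```

Call:
drive_tool:
  rows:
    - {"dx": 0,"dy": 0,"dz": 0.03,"wx": 0,"wy": 0,"wz": 0,"hand": 23}
    - {"dx": 0,"dy": 0,"dz": 0.03,"wx": 0,"wy": 0,"wz": 0,"hand": 27}
    - {"dx": 0,"dy": 0,"dz": 0.03,"wx": 0,"wy": 0,"wz": 0,"hand": 31}
    - {"dx": 0,"dy": 0,"dz": 0.03,"wx": 0,"wy": 0,"wz": 0,"hand": 33}
    - {"dx": 0,"dy": 0,"dz": 0.03,"wx": 0,"wy": 0,"wz": 0,"hand": 33}
    - {"dx": 0,"dy": 0,"dz": 0.03,"wx": 0,"wy": 0,"wz": 0,"hand": 33}
    - {"dx": 0,"dy": 0,"dz": -0.15,"wx": 0,"wy": 0,"wz": 0,"hand": 33}
    - {"dx": 0,"dy": 0,"dz": -0.4,"wx": 0,"wy": 0,"wz": 0,"hand": 33}
    - {"dx": 0,"dy": 0,"dz": -0.9,"wx": 0,"wy": 0,"wz": 0,"hand": 33}
    - {"dx": -0.5,"dy": 0,"dz": -1.5,"wx": 0,"wy": 0,"wz": 0,"hand": 33}
    - {"dx": -1.1,"dy": 0,"dz": -1.6,"wx": 0,"wy": 0,"wz": 0,"hand": 33}
    - {"dx": -1.5,"dy": 0,"dz": -1.6,"wx": 0,"wy": 0,"wz": 0,"hand": 33}
    - {"dx": -1.5,"dy": 0,"dz": -1.6,"wx": 0,"wy": 0,"wz": 0,"hand": 33}

```text
clock: 14.25
eef_pos: [0.6433, -0.009, 0.2093]
tool_rot: [0.79, 0.614, 0.0, 0.0]
ft_force: [-0.1, -0.7, -1.7]
grip_width: 0.033
grasp_force: 8.8
```

Run:
```python
from h import *
o=bot.get_obs(); save('wrist','w11.png'); print(o['clock'],o['eef_pos'],o['ft_force'])
barpose(o,.04); barpose(o,.036)
im=cv2.imread('pics/w11.png'); g=cv2.cvtColor(im,cv2.COLOR_BGR2GRAY)
for p in ([.6666,.0869,.03],[.6540,.0370,.03]):
    u,v=proj('wrist',p,o); print(u,v,g[int(v),int(u)-25:int(u)+26].tolist())
Rt=R.from_quat(o['tool_rot']).as_matrix()
d=bot.outline_of('wrist','bar')[0]; ys,xs=np.nonzero(d['region']); W=np.array([Rt.T@(atz('wrist',u,v,.04,o)-[.6603,.062,.04]) for u,v in zip(xs,ys)])*1000
print(W.min(0),W.max(0)); 
for d in bot.look_for('wrist','tongs'): print(round(d['score'],2),np.round(d['extent']))
```

```text
14.25 [ 0.64332727 -0.00901323  0.2092522 ] [-0.11638183 -0.72169323 -1.72092703]
bar 0.84 [320. 113.  14.  58.] rect [661.3  60.2] [54.2  9.5] 75.7 mean [0.6613 0.0606] ang 76.03824864889013
bar 0.84 [320. 113.  14.  58.] rect [661.3  60.1] [54.9  9.6] 75.7 mean [0.6613 0.0606] ang 76.03824004970747
316.51484397716695 86.69776225855972 [176, 176, 174, 173, 174, 169, 202, 224, 223, 220, 195, 186, 190, 195, 179, 136, 131, 132, 172, 213, 222, 222, 218, 204, 202, 202, 203, 202, 188, 178, 198, 205, 219, 176, 142, 141, 140, 148, 188, 185, 189, 211, 222, 222, 222, 217, 158, 169, 180, 180, 181]
316.6469158270121 138.2092472662328 [117, 117, 116, 116, 116, 115, 117, 135, 139, 139, 133, 124, 124, 127, 109, 100, 102, 102, 105, 136, 139, 126, 135, 159, 162, 165, 164, 161, 156, 154, 154, 161, 135, 111, 102, 101, 104, 115, 123, 126, 125, 129, 142, 145, 144, 126, 109, 118, 119, 118, 119]
[-2.86207841e+01 -3.34001591e+00 -1.30982938e-02] [2.55456817e+01 6.13017374e+00 1.59836744e-02]
0.76 [320. 267.  86. 128.]
```

Call:
drive_tool:
  rows:
    - {"dx": -0.4,"dy": 0,"dz": -0.4,"wx": 0,"wy": 0,"wz": 1.5,"hand": 33}
    - {"dx": -1.0,"dy": -0.1,"dz": -0.8,"wx": 0,"wy": 0,"wz": 3.1,"hand": 33}
    - {"dx": -1.7,"dy": -0.2,"dz": -0.9,"wx": 0,"wy": 0,"wz": 4.7,"hand": 33}
    - {"dx": -2.4,"dy": -0.3,"dz": -0.9,"wx": 0,"wy": 0,"wz": 6.3,"hand": 33}
    - {"dx": -3.1,"dy": -0.4,"dz": -0.9,"wx": 0,"wy": 0,"wz": 7.9,"hand": 33}
    - {"dx": -3.8,"dy": -0.5,"dz": -0.9,"wx": 0,"wy": 0,"wz": 9.5,"hand": 33}
    - {"dx": -4.5,"dy": -0.6,"dz": -0.9,"wx": 0,"wy": 0,"wz": 11.1,"hand": 33}
    - {"dx": -5.1,"dy": -0.62,"dz": -0.9,"wx": 0,"wy": 0,"wz": 12.7,"hand": 33}
    - {"dx": -5.6,"dy": -0.62,"dz": -0.9,"wx": 0,"wy": 0,"wz": 14.3,"hand": 33}
    - {"dx": -6.0,"dy": -0.62,"dz": -0.9,"wx": 0,"wy": 0,"wz": 15.8,"hand": 33}
    - {"dx": -6.16,"dy": -0.62,"dz": -0.9,"wx": 0,"wy": 0,"wz": 17.0,"hand": 33}
    - {"dx": -6.16,"dy": -0.62,"dz": -0.9,"wx": 0,"wy": 0,"wz": 17.34,"hand": 33}
    - {"dx": -6.16,"dy": -0.62,"dz": -0.9,"wx": 0,"wy": 0,"wz": 17.34,"hand": 33}
    - {"dx": -6.16,"dy": -0.62,"dz": -0.9,"wx": 0,"wy": 0,"wz": 17.34,"hand": 33}
    - {"dx": -6.16,"dy": -0.62,"dz": -0.9,"wx": 0,"wy": 0,"wz": 17.34,"hand": 33}

```text
clock: 16.0
eef_pos: [0.5393, -0.2964, 0.2533]
tool_rot: [0.996, -0.093, -0.0, -0.0]
ft_force: [-0.8, 0.2, -1.7]
grip_width: 0.0332
grasp_force: 8.8
```

Run:
```python
from h import *
o=bot.get_obs(); save('wrist','w12.png'); print(o['clock'],o['eef_pos'],o['ft_force'])
Rt=R.from_quat(o['tool_rot']).as_matrix(); print('yaw',np.degrees(np.arctan2(Rt[1,0],Rt[0,0])),'d tool',Rt.T@(np.array([.5373,-.2998,.103])-o['eef_pos'])/.05)
for t in('tongs_holder','tongs'):
  for d in bot.outline_of('wrist',t):
    ys,xs=np.nonzero(d['region']); W=np.array([atz('wrist',u,v,.01,o) for u,v in zip(xs,ys)]); print(t,round(d['score'],2),np.round(d['extent']),W.mean(0).round(3))
for x in(-.045,.045):
  for y in(-.03,.03):
    a=np.radians(-11);print(np.round(proj('wrist',[.5325+x*np.cos(a)-y*np.sin(a),-.3001+x*np.sin(a)+y*np.cos(a),.006],o)))
```

```text
16.0 [ 0.53930533 -0.29640128  0.25326391] [-0.8429002   0.20765357 -1.68088828]
yaw -10.62526041750231 d tool [-0.02645657  0.07485588  3.00526585]Traceback (most recent call last):
  File "<stdin>", line 6, in <module>
  File "h.py", line 17, in atz
    o,d=ray(n,u,v,obs); return o+d*(z-o[2])/d[2]
        ~~~^^^^^^^^^^^
  File "h.py", line 9, in ray
    c,f=cal(n); x=(u-c['cx']); y=(v-c['cy'])
        ~~~^^^
  File "h.py", line 5, in cal
    c=dict(bot.get_calibration(n)); c.update({'rotation':R.from_quat(c['rotation']).as_matrix()} if 'rotation' in c and np.size(c['rotation'])==4 else {}); f=200/np.tan(np.radians(c['vfov'])/2); return c,f
           ~~~~~~~~~~~~~~~~~~~^^^
ValueError: time passes only in moves, steps and waits
```

Run:
```python
from h import *
o=bot.get_obs(); print(o['clock'],o['eef_pos'])
r=[(np.round(d['extent']).tolist(),round(d['score'],2)) for d in bot.look_for('wrist','tongs_holder')]; print(r)
for x in(-.045,.045):
  for y in(-.03,.03):
    a=np.radians(-11);print(np.round(proj('wrist',[.5325+x*np.cos(a)-y*np.sin(a),-.3001+x*np.sin(a)+y*np.cos(a),.006],o)))
g=cv2.cvtColor(cv2.imread('pics/w12.png'),cv2.COLOR_BGR2GRAY)
u,v=[int(t) for t in proj('wrist',[.5325+.04*.98,-.3001-.04*.19,.006],o)]; print(u,v,g[v,u-45:u+46:1].tolist()); print(g[v-20:v+15,u].tolist())
```

```text
16.1 [ 0.53921235 -0.29670329  0.25336568]
[([323.0, 176.0, 55.0, 74.0], 0.82), ([351.0, 274.0, 59.0, 54.0], 0.71), ([102.0, 187.0, 128.0, 153.0], 0.45)]
[345. 211.]
[298. 211.]
[347. 140.]
[298. 140.]
322 144 [125, 125, 126, 125, 125, 125, 125, 125, 125, 125, 126, 125, 125, 124, 124, 124, 125, 125, 124, 118, 102, 101, 99, 100, 100, 100, 100, 100, 101, 100, 101, 99, 100, 100, 100, 101, 101, 100, 100, 101, 100, 95, 87, 81, 88, 86, 92, 98, 101, 101, 101, 101, 102, 100, 101, 103, 104, 103, 104, 101, 102, 101, 101, 101, 101, 101, 102, 102, 106, 123, 128, 128, 127, 126, 127, 127, 144, 171, 188, 189, 190, 190, 189, 189, 188, 189, 187, 187, 187, 187, 187]
[127, 128, 128, 128, 128, 127, 127, 127, 126, 126, 127, 127, 128, 127, 122, 109, 103, 101, 101, 95, 86, 78, 79, 79, 77, 77, 78, 86, 98, 100, 100, 100, 100, 89, 71]
```

Call:
drive_tool:
  rows:
    - {"dx": -0.02,"dy": 0.06,"dz": 0.4,"wx": 0,"wy": 0,"wz": 0.08,"hand": 33}
    - {"dx": -0.02,"dy": 0.06,"dz": 1.1,"wx": 0,"wy": 0,"wz": 0.08,"hand": 33}
    - {"dx": -0.02,"dy": 0.06,"dz": 1.7,"wx": 0,"wy": 0,"wz": 0.08,"hand": 33}
    - {"dx": -0.02,"dy": 0.06,"dz": 2.1,"wx": 0,"wy": 0,"wz": 0.08,"hand": 33}
    - {"dx": -0.02,"dy": 0.06,"dz": 2.4,"wx": 0,"wy": 0,"wz": 0.08,"hand": 33}
    - {"dx": -0.02,"dy": 0.06,"dz": 2.65,"wx": 0,"wy": 0,"wz": 0.08,"hand": 33}
    - {"dx": -0.02,"dy": 0.06,"dz": 2.85,"wx": 0,"wy": 0,"wz": 0.08,"hand": 33}
    - {"dx": -0.02,"dy": 0.06,"dz": 2.95,"wx": 0,"wy": 0,"wz": 0.08,"hand": 33}
    - {"dx": -0.02,"dy": 0.06,"dz": 2.97,"wx": 0,"wy": 0,"wz": 0.08,"hand": 33}
    - {"dx": -0.02,"dy": 0.06,"dz": 2.97,"wx": 0,"wy": 0,"wz": 0.08,"hand": 33}

```text
clock: 17.15
eef_pos: [0.5377, -0.3003, 0.1053]
tool_rot: [0.995, -0.097, 0.0, 0.0]
ft_force: [0.2, 0.1, -1.5]
grip_width: 0.0332
grasp_force: 8.8
```

Call:
drive_tool:
  rows:
    - {"dx": 0,"dy": 0,"dz": 0.03,"wx": 0,"wy": 0,"wz": 0,"hand": 33}
    - {"dx": 0,"dy": 0,"dz": 0.05,"wx": 0,"wy": 0,"wz": 0,"hand": 33}
    - {"dx": 0,"dy": 0,"dz": 0.05,"wx": 0,"wy": 0,"wz": 0,"hand": 33}

```text
clock: 17.45
eef_pos: [0.5375, -0.3002, 0.1025]
tool_rot: [0.995, -0.097, 0.0, 0.0]
ft_force: [0.0, -0.5, -1.4]
grip_width: 0.0329
grasp_force: 8.8
```

Call:
drive_tool:
  rows:
    - {"dx": 0,"dy": 0,"dz": 0.02,"wx": 0,"wy": 0,"wz": 0,"hand": 33}
    - {"dx": 0,"dy": 0,"dz": 0.035,"wx": 0,"wy": 0,"wz": 0,"hand": 33}
    - {"dx": 0,"dy": 0,"dz": 0.035,"wx": 0,"wy": 0,"wz": 0,"hand": 33}

```text
clock: 17.75
eef_pos: [0.5375, -0.3003, 0.1011]
tool_rot: [0.995, -0.097, 0.0, 0.0]
ft_force: [-0.6, -0.1, 2.5]
grip_width: 0.033
grasp_force: 8.9
```

Call:
drive_tool:
  rows:
    - {"dx": 0,"dy": 0,"dz": 0.02,"wx": 0,"wy": 0,"wz": 0,"hand": 36}
    - {"dx": 0,"dy": 0,"dz": 0.02,"wx": 0,"wy": 0,"wz": 0,"hand": 39}
    - {"dx": 0,"dy": 0,"dz": 0.02,"wx": 0,"wy": 0,"wz": 0,"hand": 42}
    - {"dx": 0,"dy": 0,"dz": 0.02,"wx": 0,"wy": 0,"wz": 0,"hand": 50}
    - {"dx": 0,"dy": 0,"dz": 0.02,"wx": 0,"wy": 0,"wz": 0,"hand": 60}
    - {"dx": 0,"dy": 0,"dz": 0.02,"wx": 0,"wy": 0,"wz": 0,"hand": 60}
    - {"dx": 0,"dy": 0,"dz": -0.3,"wx": 0,"wy": 0,"wz": 0,"hand": 60}
    - {"dx": 0,"dy": 0,"dz": -0.8,"wx": 0,"wy": 0,"wz": 0,"hand": 60}
    - {"dx": 0,"dy": 0,"dz": -1.6,"wx": 0,"wy": 0,"wz": 0,"hand": 60}
    - {"dx": 0,"dy": 0,"dz": -2.4,"wx": 0,"wy": 0,"wz": 0,"hand": 60}
    - {"dx": 0,"dy": 0,"dz": -2.6,"wx": 0,"wy": 0,"wz": 0,"hand": 60}
    - {"dx": 0,"dy": 0,"dz": -2.6,"wx": 0,"wy": 0,"wz": 0,"hand": 60}

```text
clock: 18.95
eef_pos: [0.5386, -0.3009, 0.2332]
tool_rot: [0.995, -0.097, 0.003, 0.001]
ft_force: [0.7, -0.2, -0.6]
grip_width: 0.06
grasp_force: 0.0
```

Run:
```python
from h import *
o=bot.get_obs(); save('wrist','w13.png'); print(o['clock'],o['eef_pos'],o['ft_force'])
ds=bot.outline_of('wrist','tongs'); cv2.imwrite('pics/m13.png',ds[0]['region'].astype(np.uint8)*255)
for d in ds: print(round(d['score'],2),np.round(d['extent']))
a=np.radians(-11)
for z in(.13,.03):
 for k in (-1,1):
  for x in (-.012,.012):
      p=np.array([.533,-.2995,z])+x*np.array([np.cos(a),np.sin(a),0])+k*.019*np.array([-np.sin(a),np.cos(a),0]); print(z,np.round(proj('wrist',p,o)))
```

```text
18.95 [ 0.538583   -0.30086788  0.23323468] [ 0.66452152 -0.21713391 -0.59379881]
0.84 [244. 239.  39.  38.]
0.57 [320. 198.  51.  55.]
0.56 [428. 146. 110.  72.]
0.13 [342. 228.]
0.13 [342. 199.]
0.13 [295. 228.]
0.13 [294. 199.]
0.03 [335. 196.]
0.03 [335. 174.]
0.03 [301. 196.]
0.03 [300. 175.]
```

Call:
drive_tool:
  rows:
    - {"dx": 0,"dy": -0.4,"dz": -0.2,"wx": 0,"wy": 0,"wz": -1.2,"hand": 50}
    - {"dx": -0.1,"dy": -1.1,"dz": -0.2,"wx": 0,"wy": 0,"wz": -2.8,"hand": 45}
    - {"dx": -0.1,"dy": -1.9,"dz": -0.2,"wx": 0,"wy": 0,"wz": -4.4,"hand": 45}
    - {"dx": -0.2,"dy": -2.7,"dz": -0.2,"wx": 0,"wy": 0,"wz": -6.0,"hand": 45}
    - {"dx": -0.2,"dy": -3.5,"dz": -0.2,"wx": 0,"wy": 0,"wz": -7.6,"hand": 45}
    - {"dx": -0.3,"dy": -4.3,"dz": -0.2,"wx": 0,"wy": 0,"wz": -9.2,"hand": 45}
    - {"dx": -0.3,"dy": -5.1,"dz": 0,"wx": 0,"wy": 0,"wz": -10.8,"hand": 45}
    - {"dx": -0.4,"dy": -5.9,"dz": 0.3,"wx": 0,"wy": 0,"wz": -12.4,"hand": 45}
    - {"dx": -0.4,"dy": -6.7,"dz": 0.6,"wx": 0,"wy": 0,"wz": -14,"hand": 45}
    - {"dx": -0.4,"dy": -7.4,"dz": 0.9,"wx": 0,"wy": 0,"wz": -15.6,"hand": 45}
    - {"dx": -0.42,"dy": -7.9,"dz": 1.1,"wx": 0,"wy": 0,"wz": -17,"hand": 45}
    - {"dx": -0.42,"dy": -8.07,"dz": 1.2,"wx": 0,"wy": 0,"wz": -17.4,"hand": 45}
    - {"dx": -0.42,"dy": -8.07,"dz": 1.2,"wx": 0,"wy": 0,"wz": -17.4,"hand": 45}
    - {"dx": -0.42,"dy": -8.07,"dz": 1.2,"wx": 0,"wy": 0,"wz": -17.4,"hand": 45}

```text
clock: 20.45
eef_pos: [0.5944, 0.0988, 0.1698]
tool_rot: [0.79, 0.614, -0.001, -0.0]
ft_force: [-0.4, -0.6, -0.3]
grip_width: 0.045
grasp_force: 0.0
```

Run:
```python
from h import *
o=bot.get_obs(); print(o['clock'],o['eef_pos'],o['ft_force'])
Rt=R.from_quat(o['tool_rot']).as_matrix(); print('yaw',np.degrees(np.arctan2(Rt[1,0],Rt[0,0])),'d tool',Rt.T@(np.array([.5944,.0992,.062])-o['eef_pos'])/.05)
save('wrist','w14.png')
print([(round(d['score'],2),np.round(d['extent'])) for d in bot.look_for('wrist','striker_handle')])
for z in(.042,.085): print(np.round(proj('wrist',[.5973,.0985,z],o)))
barpose(o,.04)
print([(round(d['score'],2),np.round(d['extent'])) for d in bot.look_for('wrist','tongs')])
```

```text
20.45 [0.59439202 0.098772   0.16980392] [-0.43745977 -0.62022387 -0.34455565]
yaw 75.7093083913242 d tool [1.11134201e-02 1.12214290e-03 2.15606646e+00]
[(0.94, array([335., 258.,  52., 141.]))]
[321. 197.]
[322. 214.]
bar 0.68 [399. 216.  16.  59.] rect [659.4  61.6] [57.3 12.6] 76.6 mean [0.6596 0.0618] ang 77.02804074816677
[(0.64, array([398., 215.,  17.,  56.]))]
```

Run:
```python
from h import *
o=bot.get_obs()
g=cv2.cvtColor(cv2.imread('pics/w14.png'),cv2.COLOR_BGR2GRAY); m=(g<60).astype(np.uint8); m[:150]=0;m[250:]=0;m[:,:280]=0;m[:,365:]=0
n,l,st,ce=cv2.connectedComponentsWithStats(m); print([(s.tolist(),c.round(1).tolist()) for s,c in zip(st[1:],ce[1:]) if s[4]>25])
for z in (.042,.065,.085):
  for a in range(0,360,90):
    print(z,np.round(proj('wrist',[.5973+.007*np.cos(np.radians(a+76)),.0985+.007*np.sin(np.radians(a+76)),z],o)))
```

```text
[([314, 191, 39, 30, 474], [323.1, 205.7]), ([331, 234, 8, 6, 34], [334.4, 236.4])]
0.042 [320. 189.]
0.042 [312. 197.]
0.042 [320. 205.]
0.042 [328. 197.]
0.065 [320. 196.]
0.065 [311. 205.]
0.065 [320. 213.]
0.065 [329. 205.]
0.085 [320. 204.]
0.085 [311. 213.]
0.085 [320. 222.]
0.085 [330. 213.]
```

Call:
drive_tool:
  rows:
    - {"dx": 0.01,"dy": 0.02,"dz": 0.6,"wx": 0,"wy": 0,"wz": 0,"hand": 45}
    - {"dx": 0.01,"dy": 0.02,"dz": 1.3,"wx": 0,"wy": 0,"wz": 0,"hand": 45}
    - {"dx": 0.01,"dy": 0.02,"dz": 1.8,"wx": 0,"wy": 0,"wz": 0,"hand": 45}
    - {"dx": 0.01,"dy": 0.02,"dz": 2.1,"wx": 0,"wy": 0,"wz": 0,"hand": 45}
    - {"dx": 0.01,"dy": 0.02,"dz": 2.1,"wx": 0,"wy": 0,"wz": 0,"hand": 30}
    - {"dx": 0.01,"dy": 0.02,"dz": 2.1,"wx": 0,"wy": 0,"wz": 0,"hand": 20}
    - {"dx": 0.01,"dy": 0.02,"dz": 2.1,"wx": 0,"wy": 0,"wz": 0,"hand": 10}
    - {"dx": 0.01,"dy": 0.02,"dz": 2.1,"wx": 0,"wy": 0,"wz": 0,"hand": 10}
    - {"dx": 0.01,"dy": 0.02,"dz": 2.1,"wx": 0,"wy": 0,"wz": 0,"hand": 10}

```text
clock: 21.55
eef_pos: [0.5975, 0.0996, 0.0671]
tool_rot: [0.789, 0.614, 0.001, 0.001]
ft_force: [1.9, -3.1, 1.8]
grip_width: 0.012
grasp_force: 58.9
```

Run:
```python
from h import *
o=bot.get_obs(); print(o['clock'],o['eef_pos'],o['ft_force'],o['grip_width'],o['grasp_force'])
Rt=R.from_quat(o['tool_rot']).as_matrix(); p=o['eef_pos']; piv=np.array([.568,-.0179,p[2]])
r=p-piv; print('radius',np.linalg.norm(r),'ang',np.degrees(np.arctan2(r[1],r[0]))-75.9)
a0=np.arctan2(r[1],r[0])
for d in np.radians(np.arange(5,65,5)):
    q=piv+np.linalg.norm(r)*np.array([np.cos(a0+d),np.sin(a0+d),0]); print(np.degrees(d).round(),(Rt.T@(q-p)/.05).round(3)[:2], 'wz',-np.degrees(d)/5)
```

```text
21.55 [0.59747113 0.09955544 0.06712199] [ 1.9298651  -3.08237907  1.77336069] 0.011972589518493015 58.909807205200195
radius 0.12109636017727078 ang 0.01452057325555245
5.0 [-0.01  -0.211] wz -1.0
10.0 [-0.038 -0.42 ] wz -2.0
15.0 [-0.084 -0.627] wz -2.9999999999999996
20.0 [-0.148 -0.828] wz -4.0
25.0 [-0.229 -1.023] wz -5.0
30.0 [-0.327 -1.21 ] wz -5.999999999999999
35.0 [-0.441 -1.388] wz -7.0
40.0 [-0.57  -1.556] wz -8.0
45.0 [-0.713 -1.711] wz -9.0
50.0 [-0.869 -1.854] wz -10.0
55.0 [-1.037 -1.982] wz -11.0
60.0 [-1.215 -2.095] wz -11.999999999999998
```

Call:
drive_tool:
  rows:
    - {"dx": -0.01,"dy": -0.21,"dz": 0,"wx": 0,"wy": 0,"wz": -1,"hand": 10}
    - {"dx": -0.04,"dy": -0.42,"dz": 0,"wx": 0,"wy": 0,"wz": -2,"hand": 10}
    - {"dx": -0.08,"dy": -0.63,"dz": 0,"wx": 0,"wy": 0,"wz": -3,"hand": 10}
    - {"dx": -0.15,"dy": -0.83,"dz": 0,"wx": 0,"wy": 0,"wz": -4,"hand": 10}
    - {"dx": -0.23,"dy": -1.02,"dz": 0,"wx": 0,"wy": 0,"wz": -5,"hand": 10}
    - {"dx": -0.33,"dy": -1.21,"dz": 0,"wx": 0,"wy": 0,"wz": -6,"hand": 10}
    - {"dx": -0.44,"dy": -1.39,"dz": 0,"wx": 0,"wy": 0,"wz": -7,"hand": 10}
    - {"dx": -0.57,"dy": -1.56,"dz": 0,"wx": 0,"wy": 0,"wz": -8,"hand": 10}
    - {"dx": -0.71,"dy": -1.71,"dz": 0,"wx": 0,"wy": 0,"wz": -9,"hand": 10}
    - {"dx": -0.71,"dy": -1.71,"dz": 0,"wx": 0,"wy": 0,"wz": -9,"hand": 10}
    - {"dx": -0.71,"dy": -1.71,"dz": 0,"wx": 0,"wy": 0,"wz": -9,"hand": 10}

```text
clock: 22.65
eef_pos: [0.5068, 0.0872, 0.0671]
tool_rot: [0.495, 0.869, 0.002, 0.002]
ft_force: [4.7, 0.7, 2.9]
grip_width: 0.0126
grasp_force: 59.1
```

```bash
cat > s.py <<'E'
from h import *
o=bot.get_obs(); print(o['clock'],o['eef_pos'],o['ft_force'],o['grip_width'],o['grasp_force'])
Rt=R.from_quat(o['tool_rot']).as_matrix(); p=o['eef_pos']; r=p-np.array([.568,-.0179,p[2]])
a0=np.arctan2(r[1],r[0]);t=np.array([-np.sin(a0),np.cos(a0),0])
print('radius',np.linalg.norm(r),'ang',np.degrees(a0)-75.9,'yaw',np.degrees(np.arctan2(Rt[1,0],Rt[0,0])),'F tangential',o['ft_force']@t,'radial',o['ft_force']@r/np.linalg.norm(r))
print('tangent 10mm in tool units',(Rt.T@t*.2).round(3))
E
python3 s.py
```

```text
22.65 [0.50679919 0.08718326 0.06708194] [4.72178119 0.74558539 2.86960034] 0.012586713703817065 59.11632299423218
radius 0.12160604507092916 ang 44.316651659324904 yaw 120.70172407397132 F tangential -4.455457630856383 radial -1.732054402456955
tangent 10mm in tool units [ 0.002 -0.2   -0.001]
```

Call:
drive_tool:
  rows:
    - {"dx": 0,"dy": -0.1,"dz": 0,"wx": 0,"wy": 0,"wz": -0.5,"hand": 10}
    - {"dx": -0.01,"dy": -0.2,"dz": 0,"wx": 0,"wy": 0,"wz": -1,"hand": 10}
    - {"dx": -0.02,"dy": -0.3,"dz": 0,"wx": 0,"wy": 0,"wz": -1.4,"hand": 10}
    - {"dx": -0.02,"dy": -0.3,"dz": 0,"wx": 0,"wy": 0,"wz": -1.4,"hand": 10}
    - {"dx": -0.02,"dy": -0.3,"dz": 0,"wx": 0,"wy": 0,"wz": -1.4,"hand": 10}

```text
clock: 23.15
eef_pos: [0.4945, 0.0791, 0.067]
tool_rot: [0.44, 0.898, 0.002, 0.002]
ft_force: [5.3, 2.6, 5.7]
grip_width: 0.0121
grasp_force: 59.4
```

```bash
python3 s.py
```

```text
23.15 [0.49446148 0.07907672 0.06704826] [5.32711544 2.5979839  5.67087286] 0.012144890747569697 59.38982963562012
radius 0.1217061991228264 ang 51.273446537666345 yaw 127.73476429181605 F tangential -5.8144785751581525 radial -1.1487028033079933
tangent 10mm in tool units [ 0.002 -0.2   -0.001]
```

Push in small steps to find the stop.

Call:
drive_tool:
  rows:
    - {"dx": 0,"dy": -0.02,"dz": 0,"wx": 0,"wy": 0,"wz": -0.1,"hand": 10}
    - {"dx": 0,"dy": -0.04,"dz": 0,"wx": 0,"wy": 0,"wz": -0.2,"hand": 10}
    - {"dx": 0,"dy": -0.04,"dz": 0,"wx": 0,"wy": 0,"wz": -0.2,"hand": 10}

```text
clock: 23.45
eef_pos: [0.4933, 0.0782, 0.067]
tool_rot: [0.432, 0.902, 0.002, 0.002]
ft_force: [6.0, 3.8, 4.6]
grip_width: 0.0121
grasp_force: 59.3
```

```bash
python3 s.py
```

```text
23.45 [0.49328875 0.07821741 0.06704076] [6.03000691 3.84847025 4.58549662] 0.012061405583441884 59.34914767742157
radius 0.12173877004086327 ang 51.95762296606944 yaw 128.78078104455992 F tangential -7.122732456068849 radial -0.6621094505846173
tangent 10mm in tool units [ 0.003 -0.2   -0.001]
```

Call:
drive_tool:
  rows:
    - {"dx": 0,"dy": -0.03,"dz": 0,"wx": 0,"wy": 0,"wz": -0.05,"hand": 10}
    - {"dx": 0,"dy": -0.06,"dz": 0,"wx": 0,"wy": 0,"wz": -0.1,"hand": 10}
    - {"dx": 0,"dy": -0.06,"dz": 0,"wx": 0,"wy": 0,"wz": -0.1,"hand": 10}
    - {"dx": 0,"dy": -0.06,"dz": 0,"wx": 0,"wy": 0,"wz": -0.1,"hand": 10}

```text
clock: 23.85
eef_pos: [0.493, 0.0779, 0.0671]
tool_rot: [0.428, 0.904, 0.005, 0.003]
ft_force: [11.4, 7.7, -1.6]
grip_width: 0.0118
grasp_force: 59.2
```

```bash
python3 s.py
```

```text
23.85 [0.49299487 0.07794858 0.06709893] [11.41294236  7.71953762 -1.57826711] 0.011838067846287395 59.15570318698883
radius 0.12170751542409639 ang 52.14452292140774 yaw 129.31872101063348 F tangential -13.745405968263782 radial -0.9541117205831025
tangent 10mm in tool units [ 0.004 -0.2   -0.002]
```

Run:
```python
from h import *
save('side','s2.png')
for t in('bar','tongs'): print(t,[(round(d['score'],2),np.round(d['extent'])) for d in bot.look_for('side',t)])
print(proj('side',[.6603,.062,.035]),proj('side',[.533,-.2995,.1]))
save('wrist','w15.png'); print(bot.get_obs()['clock']); print('bar w',[(round(d['score'],2),np.round(d['extent']),atz('wrist',*d['extent'][:2],.038)) for d in bot.look_for('wrist','bar')])
```

```text
bar [(0.74, array([319., 281.,  10.,  15.]))]
tongs [(0.83, array([364., 169.,  20.,  35.])), (0.7, array([372., 156.,  23.,  54.]))]
(np.float64(251.24264837629732), np.float64(221.69731669024395)) (np.float64(365.2970578906303), np.float64(163.6957655982544))
24.05
bar w []
```

```bash
python3 -c "
from workcell import bot
print(bot.job_done())"
```

```text
the job is handed in; nothing more can be done
None
```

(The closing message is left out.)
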